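Tighten a gasketed housing lid crosswise with a T-wrench

ROBOT

A 6-joint arm with a two-finger parallel gripper is mounted at the origin on the work surface. World frame = base frame: x ahead of the robot, y to its left, z up, the work surface at z = 0. Lengths are in m, angles in rad, forces in N, time in s.
With the tool pointing down it reaches from about 0.35 to 0.925 m from the base axis. Payload 6.4 kg.
Tool frame: the origin (TCP) lies midway between the tips of the shut fingers; the grasp point (between the pads) lies 19 mm behind it; y points along the fingers, x is the direction in which the jaws open and shut, and the axes are right-handed (so a half turn about y gives the same grasp; the last joint's range is limited). The gripper opens to 94 mm and grips with 3 to 60 N. Pads are 16 mm wide; open, the fingers measure 119 mm over their backs; the gripper's body (75 mm by 177 mm) begins 78 mm behind the grasp point.
Start: joints at [1.011, 0.245, 1.558, -0, 1.339, -0.174], TCP at [0.245, 0.602, 0.205] pointing down, gripper open.
Joint ranges: [-3.13, 3.13], [-1.02, 2.26], [0.13, 2.54], [-0.95, 4.09], [0.21, 2.88], [-2.74, 2.74]. Speed limits (rad/s): [2.57, 2.57, 3.14, 3.14, 3.14, 3.14].

INTERFACE

Orientations are given as a unit quaternion [x, y, z, w].
In Python, from rig import * gives the robot as it stands. The module is installed in compiled form; this text tells all that it offers.
- The arm moves only by the tool arm_command, never from a script. Its argument "rows" is a list of rows, each a list of 5 numbers: the closure, from 0 (fully open) to 1 (shut), then the shift along the tool's x, y, z normalised to -1 to 1, where 1 is 0.1 m, then the turn about the tool's y normalised to -1 to 1, where 1 is 180 degrees. In form: [[claw, tx, ty, tz, roll], ...]. A call has 1 to 12 rows; each row is the pose to reach, as a shift and turn from the pose commanded when the call began, along the tool's axes at that moment, turning the shorter way round; what a row does not reach only later rows make up. A row lasts 1/10 s, in which the tool goes at most 50 mm and 8.59 degrees, less where a joint would pass 70% of its speed; a pose out of reach is approached as far as the arm can. A call with a number of a shift or a turn outside -1 to 1 is refused whole. A call with a gripper value outside its range is refused whole. The fingers move at their own pace and stop on an object; "squeeze" is the grip in N (left out, the last holds). Time passes only in rows, so rows that repeat a pose let the fingers close. It gives the time, the measured TCP pose, the force and the opening at its end, in the units of the state.
- read_state(): the state, without advancing time (a new reading comes with each control period).
- snapshot(name): name is "side" or "top" or "wrist"; returns the picture (400x640x3 uint8, red, green, blue); there is no depth.
- camera_model(name): a dict with "vfov" (degrees; the focal length in pixels is half the picture's height over the tangent of half this angle, whatever the lens; pixels are square), "cx", "cy" (the principal point, pixels), "k1" (the pictures are not rectified: a ray, as slopes to the right and down, at radius r is drawn at 1 + k1 r^2 times it, then the intrinsics apply), "extrinsics" (4x4, takes a point from world to camera coordinates). Camera axes: x right, y up, looking along -z (the intrinsics and any distortion apply to the point x, -y, -z); pixel columns grow to the right and rows downward; lengths in m; the calibration is good to about 2 mm. A picture is of the moment at which its call begins: read the wrist's pose just before it. camera_model takes no time and is no camera call; for the wrist camera it gives the pose at the moment of the call.
- finish_job(): hands the job in, once; it reports no verdict.
The state is a dict: "time_s": time; "qpos": joint angles; "qd": joint speeds; "joint_torque": joint torques, N m; "position": TCP position; "eef_rot": TCP orientation; "ft_force": force on the tool from outside, world axes, zero at the start; "moment": the same for the moment, N m; "gripper_width": finger opening in m.
Only numpy, scipy, OpenCV 4.12 (cv2) and the standard library are available. Lean on these libraries where they do the work, as an engineer would, in place of code of your own. Each camera call takes 0.05 s, during which the arm holds its last target. There are 200 camera calls.

TASK

Take the red T-handled box wrench out of its wooden block and tighten the four hex bolts on the lid of the grey cast housing, clockwise and in cross order (after each bolt do the one diagonally opposite before moving to the other pair), in two passes so that the gasket is squeezed evenly: first every bolt by about a twelfth of a turn (30 degrees), then every bolt until it comes up solid, without forcing it any further. Turn the bolts with the wrench only, keep the gripper off the housing and do not lean on the lid. Finally stand the wrench upright in its hole in the block again and let go; leave the other things on the bench where they are.

Things in the scene. Friction and masses are not known exactly. Their poses are not given: they have to be found in the camera images.
- wrench: T-handled box wrench, steel with a red bar handle, 150 mm tall, 0.34 kg, standing upright with its socket down in the block's hole. Origin: centre of the socket's open mouth at the lower end; z points up along the 12 mm shank, x along the handle bar.
- wrench_grip (a point): Centre of the wrench's handle bar, 139 mm above the socket mouth, on the shank's axis. The bar is flat-sided, 100 mm long (wrench x), 16 mm wide (y), 22 mm high (underside 128 mm, top 150 mm above the mouth). Take it here from above, across the 16 mm width. Axes as the wrench's.
- wrench_mouth (a point): Centre of the socket's open mouth (the wrench's origin and axes). The socket is hexagonal inside, 20 mm across flats, one flat facing wrench +x, so it fits again every 60 deg; 16 mm deep; 31 mm across its outer corners.
- hole (a point): Centre of the mouth of the wrench's hole in the wooden block (80 x 150 mm, fixed), level with the block's top, 42 mm above the bench; two small screwdrivers beside it reach 110 mm. On the bench's other side stands a soldering-iron stand (fixed, 65 mm high). Round hole, 41 mm in diameter, 30 mm deep; the socket stands on its floor, with the handle bar's centre 151 mm above the bench.
- housing: Grey cast housing screwed to the bench, 164 x 164 mm, lid top 85 mm above the bench, rubber gasket under the lid's edge, cable glands on its +x wall (to 105 mm from the centre). Origin: centre of its underside. In its own x, y (mm): bolt_1 (-60, 60), bolt_2 (60, 60), bolt_3 (60, -60), bolt_4 (-60, -60). bolt_1 and bolt_3 are diagonal opposites, so are bolt_2 and bolt_4.
- bolt_1_top (a point): Centre of the top of bolt_1's head, 102 mm above the bench; fixed to the housing, does not turn with the bolt. All four heads are alike: from the top down a round crown 6 mm high (13 mm wide at its top, widening to 19.2 mm at its foot) that centres the socket, a steel hexagon 19 mm across flats and 8 mm high, and a 34 mm washer on the lid.
- bolt_2_top (a point): The same point of bolt_2. On every bolt the socket rides on the hexagon, its mouth 6 mm below this point, until its flats match the head's; fully on, its mouth is 14 mm below (on the washer). Which way the flats lie differs from bolt to bolt and no reading tells it: press lightly and turn until the socket drops, or see it.
- bolt_3_top (a point): The same point of bolt_3. Turning the wrench on a head while its flats do not match, pressed with a few N, does not turn the bolt, either way. The socket has about 5 deg of play to either side on the hexagon.
- bolt_4_top (a point): The same point of bolt_4.
- bolt_1 (a joint): Turn of bolt_1 in rad, growing as it is tightened (clockwise from above); 0 to 0.1 at the start, finger-tight. All four bolts are alike in this: turning one takes about 0.07 N m (less is felt once the wrench stands still); then the lid is hard down, the bolt is solid and turns no further, and the torque climbs steeply, by about 0.1 N m for every 0.05 rad that the wrench is turned on.
- bolt_2 (a joint): The same for bolt_2. The reading at which a bolt becomes solid differs from bolt to bolt, between 0.9 and 1.3, and must be felt: 0.1 to 0.2 N m against the resting wrench, with the bolt standing still, is right for every bolt; at about 0.24 N m its thread begins to give (thread_1 to thread_4) and the torque climbs no more.
- bolt_3 (a joint): The same for bolt_3. A bolt stays where it is left.
- bolt_4 (a joint): The same for bolt_4.
- thread_1 (a joint): How far bolt_1 has been forced round past solid, its thread giving way, in rad: 0 as long as it is not forced; more than 0.15 (about 9 deg) spoils it.
- thread_2 (a joint): The same for bolt_2.
- thread_3 (a joint): The same for bolt_3.
- thread_4 (a joint): The same for bolt_4.
- spool: Solder spool with orange flanges, 42 mm in diameter, 51 mm high. A bystander: leave it. Origin: its underside's centre.
- cup: Clear plastic cup, 68 mm in diameter, 50 mm high. A bystander: leave it. Origin: its underside's centre.
- driver: Yellow-handled screwdriver lying down, 170 mm long. A bystander: leave it. Origin: its underside's centre.
- meter: Yellow multimeter lying flat, 75 x 145 x 40 mm. A bystander: leave it. Origin: its underside's centre.
- dish: Black parts dish, 90 x 70 x 22 mm. A bystander: leave it. Origin: its underside's centre.
- glandnut: Brass gland nut (ring) 34 mm in diameter, 12 mm high. A bystander: leave it. Origin: its underside's centre.
- marker: Blue marker pen lying down, 120 mm long. A bystander: leave it. Origin: its underside's centre.

How it is judged:
By the outcome, as a careful person would: the job done as asked, in the order asked, and still so for the second after the job is handed in, with the robot touching nothing.
It also fails if it takes over 72 s, if anything falls off the work surface, if the arm or the gripper's body presses on something with over 40 N, if the wrist force passes 120 N, or if a joint passes its speed limit or range.

## Working session

There is one attempt and no reset: what is moved stays moved. The work goes in short steps, Python scripts to look and compute and a tool call to move; the robot and the scene stay as the last step left them, time stands still between calls to the robot, and variables do not carry over. Pictures are saved under pics/ and viewed, about 8 in all and at most 12, crops included, and the job is handed in when it is done.

Besides the shell and the picture viewer there is one more tool, called after ">>>" by a JSON object that holds its "fn" and its "kwargs", one argument or row to a line. arm_command: Moves the arm, as the interface text tells. Scaled input: -1 to 1 covers 0.1 m each way for a shift and 180 degrees each way for a turn. Its arguments: {"type":"object","properties":{"rows":{"type":"array"},"squeeze":{"type":"number"}},"required":["rows"]}

```bash
mkdir -p pics; python3 - <<'E'
from rig import *
import cv2, numpy as np
s=read_state(); print({k:np.round(v,3).tolist() for k,v in s.items()})
for n in ["top","side","wrist"]:
    im=snapshot(n); cv2.imwrite(f"pics/{n}0.png",im[:,:,::-1]); m=camera_model(n); print(n,m['vfov'],m['cx'],m['cy'],m['k1'],np.round(m['extrinsics'],3).tolist())
E
```

```text
{'time_s': 0.0, 'qpos': [1.011, 0.246, 1.559, -0.0, 1.339, -0.174], 'qd': [0.002, 0.001, -0.001, -0.001, -0.002, -0.002], 'joint_torque': [-0.001, -41.584, -31.459, 0.068, 0.033, -0.0], 'position': [0.244, 0.602, 0.204], 'eef_rot': [0.587, 0.394, -0.395, -0.586], 'ft_force': [-0.107, -0.498, -0.653], 'moment': [0.013, 0.078, -0.007], 'gripper_width': 0.094}
top 55.6887292677317 316.95977395348314 206.87884570829564 -0.06477153231332232 [[-0.026, -1.0, -0.004, 0.031], [0.993, -0.026, 0.118, -0.542], [-0.118, -0.001, 0.993, -1.077], [0.0, 0.0, 0.0, 1.0]]
side 46.4273919192519 314.76888550876913 202.06229381448662 -0.05807093283446643 [[0.843, -0.537, -0.013, -0.449], [0.321, 0.483, 0.815, -0.278], [-0.431, -0.691, 0.58, -0.98], [0.0, 0.0, 0.0, 1.0]]
wrist 66.4531596346176 314.73283247958153 194.14858036723115 0.02057642484756729 [[0.376, 0.926, -0.002, -0.65], [-0.898, 0.364, -0.247, 0.026], [-0.228, 0.095, 0.969, -0.392], [0.0, 0.0, 0.0, 1.0]]
```

View pics/top0.png

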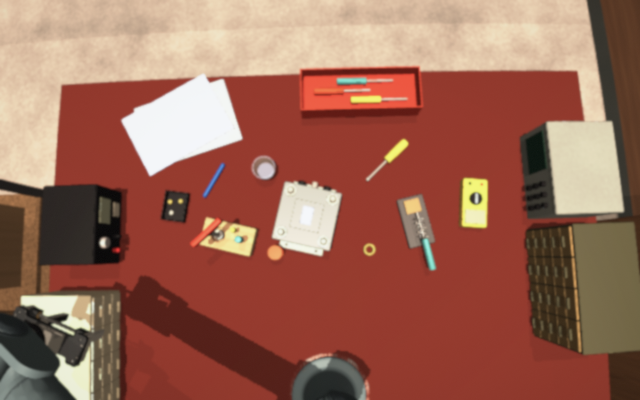

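View pics/side0.png

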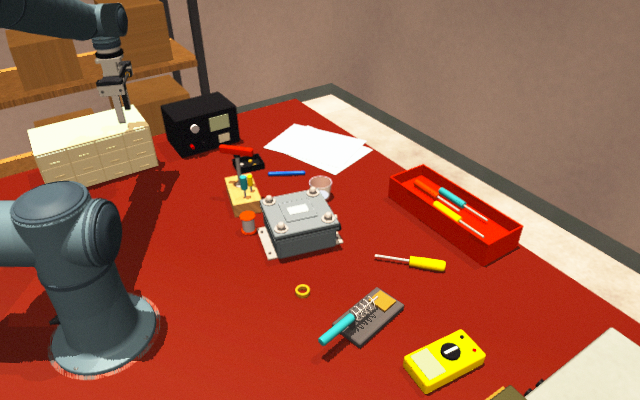

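```bash
cat > h.py <<'E'
from rig import *
import cv2, numpy as np
from scipy.spatial.transform import Rotation as R
def K(m):
    f=200/np.tan(np.radians(m['vfov']/2)); return f,m['cx'],m['cy'],m['k1']
def proj(m,P):
    f,cx,cy,k=K(m); E=m['extrinsics']; c=np.atleast_2d(P)@E[:3,:3].T+E[:3,3]
    s=np.c_[c[:,0],-c[:,1]]/-c[:,2:]; s=s*(1+k*(s**2).sum(1,keepdims=True)); return s*f+[cx,cy]
def unproj(m,uv,z):
    f,cx,cy,k=K(m); d=(np.atleast_2d(uv)-[cx,cy])/f; s=d.copy()
    for _ in range(20): s=d/(1+k*(s**2).sum(1,keepdims=True))
    E=m['extrinsics']; r=np.c_[s[:,0],-s[:,1],-np.ones(len(s))]@E[:3,:3]; o=-E[:3,:3].T@E[:3,3]
    return o+r*((z-o[2])/r[:,2])[:,None]
def st():
    s=read_state(); Rm=R.from_quat(s['eef_rot']).as_matrix(); return s,np.array(s['position']),Rm
def go(P,yaw=None):
    """shift (in 0.1m units) to world TCP P, printed in tool axes"""
    s,p,Rm=st(); return np.round(Rm.T@(np.array(P)-p)/0.1,3)
def fs(): 
    s,p,Rm=st(); return dict(t=round(float(s['time_s']),2),p=np.round(p,4).tolist(),xax=np.round(Rm[:,0],3).tolist(),yaw=round(float(np.degrees(np.arctan2(Rm[1,0],Rm[0,0]))),2),F=np.round(s['ft_force'],2).tolist(),M=np.round(s['moment'],3).tolist(),w=round(float(s['gripper_width']),4))
E
python3 - <<'E'
from h import *
print(fs()); print(st()[2].round(3))
m=camera_model("top"); im=cv2.imread("pics/top0.png")
hsv=cv2.cvtColor(im,cv2.COLOR_BGR2HSV); sub=im[210:260,180:230]
b,g,r=[im[:,:,i].astype(int) for i in range(3)]
mk=(r>170)&(g<90)&(b<80); mk[:210]=0; mk[255:]=0; mk[:,:185]=0; mk[:,232:]=0
ys,xs=np.nonzero(mk); print(len(xs)); pts=np.c_[xs,ys].astype(np.float32); rr=cv2.minAreaRect(pts);bx=cv2.boxPoints(rr)
print(rr,bx.tolist(),unproj(m,[rr[0]],.162),unproj(m,bx,.162).round(4).tolist())
c=np.array([[292,187],[335,192],[325,247],[281,243]],float)
P=unproj(m,c,.102);print(P.round(4),P.mean(0))
v=cv2.resize(im[150:270,160:360],None,fx=4,fy=4,interpolation=cv2.INTER_CUBIC); cv2.imwrite("pics/c1.png",v)
E
```

```text
{'t': 0.15, 'p': [0.2444, 0.6018, 0.2046], 'xax': [0.376, 0.926, -0.001], 'yaw': 67.89, 'F': [-0.16, 0.94, 0.61], 'M': [-0.014, -0.017, -0.023], 'w': 0.094}
[[ 0.376 -0.001 -0.926]
 [ 0.926 -0.001  0.376]
 [-0.001 -1.     0.   ]]
77
((204.91136169433594, 231.95053100585938), (6.9995574951171875, 39.62135314941406), 47.60256576538086) [[187.9216766357422, 242.72372436523438], [217.1814727783203, 216.00827026367188], [221.9010467529297, 221.17733764648438], [192.64125061035156, 247.89279174804688]] [[0.46926705 0.30830837 0.162     ]] [[0.4425, 0.3526, 0.162], [0.5098, 0.2764, 0.162], [0.4961, 0.2641, 0.162], [0.4289, 0.3401, 0.162]]
[[ 0.5911  0.0849  0.102 ]
 [ 0.574  -0.0335  0.102 ]
 [ 0.4239 -0.0017  0.102 ]
 [ 0.4377  0.1176  0.102 ]] [0.50669798 0.04182509 0.102     ]
```

View pics/c1.png

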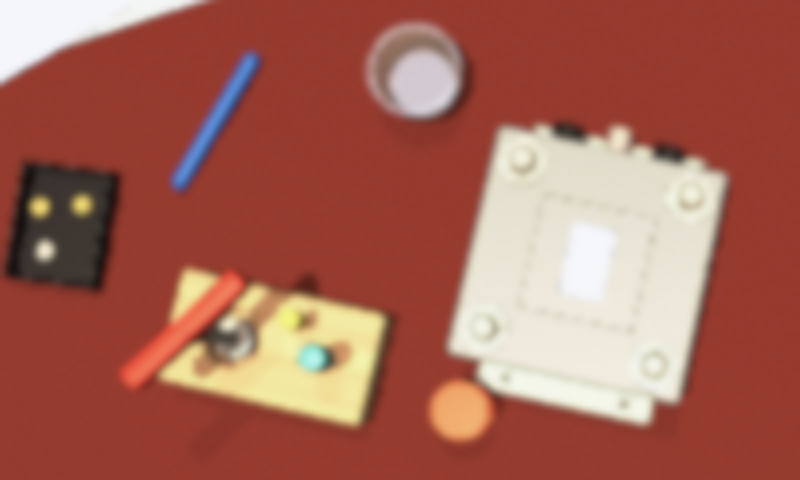

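```bash
python3 - <<'E'
from h import *
m=camera_model("wrist");E=m['extrinsics'];o=-E[:3,:3].T@E[:3,3]
s,p,Rm=st(); print("cam in tool",Rm.T@(o-p),"look",Rm.T@(-E[2,:3]))
m=camera_model("top")
c=(np.array([[484,328],[523,160],[690,197],[653,365]],float)+.5)/4-.5+[160,150]
B=unproj(m,c,.102);print(B.round(4));C=B.mean(0);d=(B[1]+B[2]-B[0]-B[3]);a=np.arctan2(d[1],d[0]);print(C,np.degrees(a))
print([np.linalg.norm(B[i]-B[(i+1)%4]) for i in range(4)])
# desired camera look point C for current yaw
look=Rm.T@(-E[2,:3]);
for z in (.23,):
    rel=Rm@(Rm.T@(o-p)); hit=rel+Rm@look*((0.1-(z+rel[2]))/(Rm@look)[2]); P=[C[0]-hit[0],C[1]-hit[1],z]; print(P,go(P))
E
```

```text
cam in tool [ 0.00060849 -0.17999688  0.07215567] look [-7.10913447e-04  9.68827931e-01 -2.47733596e-01]
[[ 0.4687  0.1181  0.102 ]
 [ 0.5839  0.0895  0.102 ]
 [ 0.5551 -0.025   0.102 ]
 [ 0.4406  0.0036  0.102 ]]
[0.5120738  0.04657089 0.102     ] -13.994017037342894
[np.float64(0.11873188812663589), np.float64(0.11801196912595602), np.float64(0.11800369142943451), np.float64(0.11785995861316631)]
[np.float64(0.5054458870370112), np.float64(0.0490511558503372), 0.23] [-4.139 -0.249 -4.499]
```

>>> {"fn": "arm_command", "kwargs": {
  "rows": [
    [0, -0.28, 0, -0.3, 0],
    [0, -0.56, 0, -0.6, 0],
    [0, -0.83, 0, -0.9, 0]
  ]
}}

```text
time_s: 0.45
position: [0.2968, 0.4901, 0.2049]
eef_rot: [0.587, 0.395, -0.395, -0.586]
ft_force: [0.3, -0.0, -0.7]
gripper_width: 0.0942
```

>>> {"fn": "arm_command", "kwargs": {
  "rows": [
    [0, -0.28, 0, -0.3, 0],
    [0, -0.56, 0, -0.6, 0],
    [0, -0.83, 0, -0.9, 0]
  ]
}}

```text
time_s: 0.75
position: [0.3491, 0.3791, 0.2052]
eef_rot: [0.587, 0.395, -0.395, -0.586]
ft_force: [-0.4, 0.2, -0.5]
gripper_width: 0.0941
```

>>> {"fn": "arm_command", "kwargs": {
  "rows": [
    [0, -0.28, 0, -0.3, 0],
    [0, -0.56, 0, -0.6, 0],
    [0, -0.83, 0, -0.9, 0]
  ]
}}

```text
time_s: 1.05
position: [0.4012, 0.2683, 0.2053]
eef_rot: [-0.587, -0.395, 0.395, 0.587]
ft_force: [0.0, -0.0, 0.6]
gripper_width: 0.0943
```

>>> {"fn": "arm_command", "kwargs": {
  "rows": [
    [0, -0.28, 0, -0.3, 0],
    [0, -0.56, 0, -0.6, 0],
    [0, -0.83, 0, -0.9, 0]
  ]
}}

```text
time_s: 1.35
position: [0.4535, 0.1575, 0.2054]
eef_rot: [-0.587, -0.395, 0.395, 0.587]
ft_force: [1.3, -0.1, 0.5]
gripper_width: 0.0941
```

>>> {"fn": "arm_command", "kwargs": {
  "rows": [
    [0, -0.28, 0.1, -0.3, 0],
    [0, -0.56, 0.3, -0.6, 0],
    [0, -0.8, 0.5, -0.9, 0],
    [0, -0.8, 0.5, -0.9, 0],
    [0, -0.8, 0.5, -0.9, 0]
  ]
}}

```text
time_s: 1.85
position: [0.5061, 0.0508, 0.1548]
eef_rot: [-0.586, -0.394, 0.395, 0.587]
ft_force: [-0.4, 0.2, 0.2]
gripper_width: 0.094
```

```bash
python3 - <<'E'
from h import *
print(fs()); m=camera_model("wrist"); im=snapshot("wrist"); cv2.imwrite("pics/w1.png",im[:,:,::-1])
np.savez("w1.npz",E=m['extrinsics'])
B=np.array([[.4687,.1181,.102],[.5839,.0895,.102],[.5551,-.025,.102],[.4406,.0036,.102]]);print(proj(m,B).round(1))
E
```

```text
{'t': 1.85, 'p': [0.5061, 0.0508, 0.1548], 'xax': [0.378, 0.926, -0.0], 'yaw': 67.8, 'F': [-0.43, 0.22, 0.2], 'M': [-0.015, -0.039, -0.041], 'w': 0.094}
[[378.6 132.8]
 [391.8 275. ]
 [253.8 292.5]
 [224.3 155.8]]
```

View pics/w1.png

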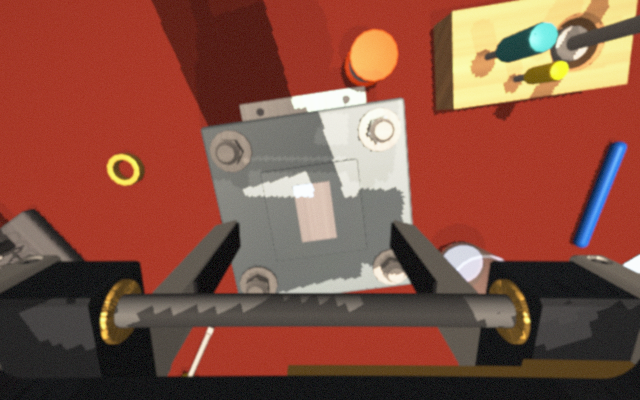

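>>> {"fn": "arm_command", "kwargs": {
  "rows": [
    [0, 0, 0, -0.4, 0],
    [0, 0, 0, -0.8, 0],
    [0, 0, 0, -0.8, 0],
    [0, 0, 0, -0.8, 0]
  ]
}}

```text
time_s: 2.3
position: [0.5807, 0.0222, 0.1559]
eef_rot: [-0.586, -0.395, 0.395, 0.586]
ft_force: [0.1, 1.6, 0.4]
gripper_width: 0.0939
```

```bash
python3 - <<'E'
from h import *
print(fs()); m2=camera_model("wrist"); im=snapshot("wrist"); cv2.imwrite("pics/w2.png",im[:,:,::-1])
np.savez("w2.npz",E=m2['extrinsics'])
B=np.array([[.4687,.1181,.102],[.5839,.0895,.102],[.5551,-.025,.102],[.4406,.0036,.102]])
m1=dict(m2);m1['extrinsics']=np.load("w1.npz")['E']
w1=cv2.imread("pics/w1.png");w2=im[:,:,::-1]
t=[]
for i in range(4):
    m,src=(m1,w1) if i in(0,3) else (m2,w2)
    u,v=np.round(proj(m,B[i])[0]).astype(int); print(i+1,u,v)
    t.append(cv2.resize(src[v-25:v+25,u-25:u+25],(300,300),interpolation=cv2.INTER_CUBIC))
cv2.imwrite("pics/b.png",np.vstack([np.hstack(t[:2]),np.hstack(t[2:])]))
E
```

```text
{'t': 2.3, 'p': [0.5807, 0.0222, 0.1559], 'xax': [0.375, 0.927, 0.0], 'yaw': 67.98, 'F': [0.12, 1.6, 0.41], 'M': [0.035, 0.022, 0.005], 'w': 0.0939}
1 379 133
2 396 182
3 247 202
4 224 156
```

View pics/b.png

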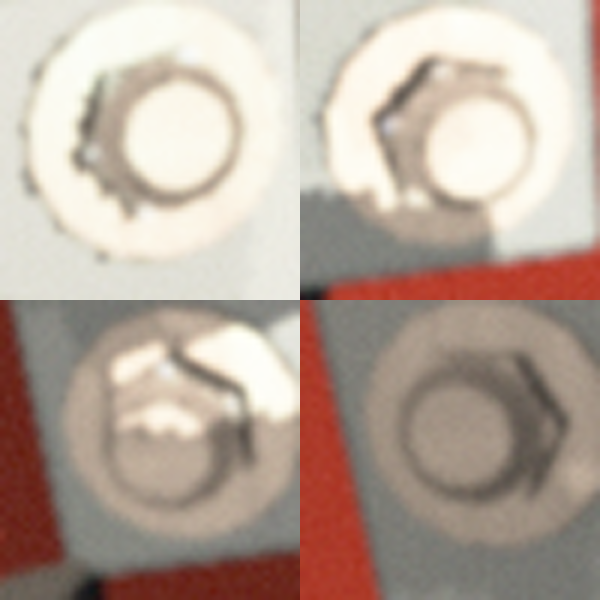

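```bash
cat > a.py <<'E'
from h import *
m2=dict(camera_model("wrist"));m1=dict(m2);m1['extrinsics']=np.load("w1.npz")['E'];m2['extrinsics']=np.load("w2.npz")['E']
U=[(379,133),(396,182),(247,202),(224,156)]
ms=[m1,m2,m2,m1]
C=[(183,137),(180,146),(163,155),(160,138)]
V=[[(105,75),(82,150),(130,212)],[(205,75),(135,58),(75,118),(105,190)],[(108,75),(165,45),(245,92),(250,160)],[(220,52),(268,122),(232,195)]]
f=lambda i,a:np.array(U[i])-25+(np.array(a,float)+.5)/6-.5
B=[]
for i in range(4):
    B.append(unproj(ms[i],[f(i,C[i])],.102)[0])
    P=unproj(ms[i],f(i,V[i]),.092); d=np.diff(P,axis=0)
    az=np.degrees(np.arctan2(d[:,1],d[:,0]))%60; print(i+1,B[i].round(4),"edges",az.round(1),(np.linalg.norm(d,axis=1)*1e3).round(1), "vert radius mm",(np.linalg.norm(P[:,:2]-B[i][:2],axis=1)*1e3).round(1))
B=np.array(B)
L=np.array([[-60,60],[60,60],[60,-60],[-60,-60]])/1e3
c=B[:,:2].mean(0);H=L.T@(B[:,:2]-c);a=np.arctan2(H[0,1]-H[1,0],H[0,0]+H[1,1]);Rr=np.array([[np.cos(a),-np.sin(a)],[np.sin(a),np.cos(a)]])
Fp=L@Rr.T+c;print("yaw",np.degrees(a),c,"fit",Fp.round(4).tolist(),"res mm",((B[:,:2]-Fp)*1e3).round(1).tolist())
E
python3 a.py
```

```text
1 [0.4686 0.1225 0.102 ] edges [22.7 17.5] [ 9.8 10.4] vert radius mm [11.1 11.  10.9]
2 [0.5846 0.0934 0.102 ] edges [54.3 55.2  2.9] [ 9.8 11.1 11. ] vert radius mm [ 9.4 10.7 11.7 10.8]
3 [ 0.556  -0.0239  0.102 ] edges [35.7 36.1 39.6] [ 9.  12.5  9.7] vert radius mm [12.5 12.8 11.3 10.4]
4 [0.4393 0.0051 0.102 ] edges [10.   8.9] [10.7 11.1] vert radius mm [11.6 11.5 10.6]
yaw -13.934681158571362 [0.51214878 0.04924428] fit [[0.4684, 0.1219], [0.5848, 0.093], [0.5559, -0.0234], [0.4395, 0.0055]] res mm [[0.3, 0.5], [-0.2, 0.4], [0.1, -0.5], [-0.1, -0.4]]
```

>>> {"fn": "arm_command", "kwargs": {
  "rows": [
    [0, 0.3, -0.6, 0.25, 0],
    [0, 0.6, -0.65, 0.5, 0],
    [0, 0.98, -0.65, 0.79, 0]
  ]
}}

```text
time_s: 2.65
position: [0.5454, 0.1402, 0.2249]
eef_rot: [0.588, 0.397, -0.392, -0.585]
ft_force: [-0.1, 0.7, 0.4]
gripper_width: 0.0942
```

>>> {"fn": "arm_command", "kwargs": {
  "rows": [
    [0, 0.3, 0, 0.25, 0.045],
    [0, 0.6, 0, 0.5, 0.09],
    [0, 0.98, 0, 0.79, 0.135],
    [0, 0.98, 0, 0.79, 0.147],
    [0, 0.98, 0, 0.79, 0.147]
  ]
}}

```text
time_s: 3.15
position: [0.5068, 0.2609, 0.2208]
eef_rot: [0.661, 0.252, -0.251, -0.661]
ft_force: [0.4, -0.3, -0.7]
gripper_width: 0.0943
```

```bash
python3 - <<'E'
from h import *
print(fs()); m=camera_model("wrist"); im=snapshot("wrist"); cv2.imwrite("pics/w3.png",im[:,:,::-1])
np.savez("w3.npz",E=m['extrinsics'])
print(proj(m,[[.469,.308,.162]]))
E
```

```text
{'t': 3.15, 'p': [0.5068, 0.2609, 0.2208], 'xax': [0.747, 0.665, 0.0], 'yaw': 41.67, 'F': [0.37, -0.34, -0.71], 'M': [-0.047, 0.042, 0.031], 'w': 0.0943}
[[318.45116794 132.09268122]]
```

View pics/w3.png

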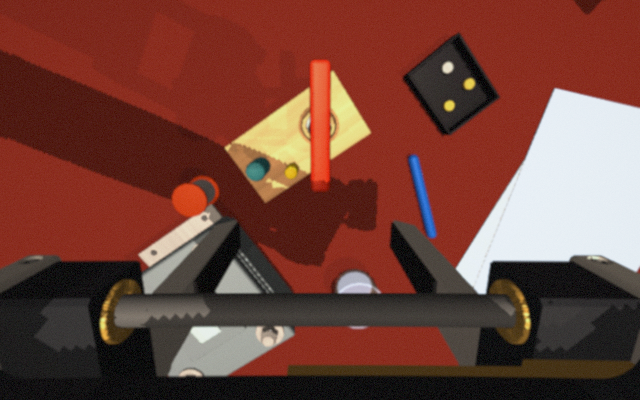

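```bash
python3 - <<'E'
from h import *
m=dict(camera_model("wrist"));m['extrinsics']=np.load("w3.npz")['E']; im=cv2.imread("pics/w3.png")
b,g,r=[im[:,:,i].astype(int) for i in range(3)]
mk=((r>190)&(g<110)&(b<100)).astype(np.uint8);mk[:50]=0;mk[200:]=0;mk[:,:295]=0;mk[:,345:]=0
for y in (58,60,62,90,120,150,170,176,178,180,182,184,186,188,190,192): 
    x=np.nonzero(mk[y])[0]; print(y,(x.min(),x.max()) if len(x) else None, im[y,320].tolist())
for e in (176,180,184,188):
    P=unproj(m,[[319.7,59.5],[321,e]],.162); d=P[1]-P[0]; print(e,P.mean(0).round(4),np.linalg.norm(d).round(4),np.degrees(np.arctan2(d[1],d[0])).round(1))
P=unproj(m,[[311,90],[330,90],[311,150],[330,150]],.162);print(P.round(4).tolist())
E
```

```text
58 None [16, 40, 139]
60 (np.int64(313), np.int64(326)) [21, 47, 216]
62 (np.int64(311), np.int64(329)) [48, 85, 233]
90 (np.int64(310), np.int64(329)) [66, 108, 232]
120 (np.int64(311), np.int64(329)) [56, 96, 231]
150 (np.int64(311), np.int64(329)) [58, 92, 234]
170 (np.int64(311), np.int64(328)) [46, 85, 234]
176 (np.int64(311), np.int64(328)) [37, 76, 233]
178 (np.int64(311), np.int64(328)) [40, 76, 234]
180 (np.int64(313), np.int64(328)) [32, 58, 209]
182 (np.int64(315), np.int64(316)) [31, 48, 182]
184 None [21, 39, 173]
186 None [28, 43, 169]
188 None [23, 35, 159]
190 None [5, 25, 133]
192 None [13, 24, 88]
176 [0.4644 0.3154 0.162 ] 0.0856 -47.4
180 [0.4655 0.3141 0.162 ] 0.0888 -47.4
184 [0.4666 0.3129 0.162 ] 0.0921 -47.4
188 [0.4677 0.3117 0.162 ] 0.0954 -47.5
[[0.4445, 0.3271, 0.162], [0.455, 0.3364, 0.162], [0.4738, 0.294, 0.162], [0.4848, 0.3038, 0.162]]
```

>>> {"fn": "arm_command", "kwargs": {
  "rows": [
    [0, 0.04, 0, 0.35, -0.005],
    [0, 0.04, 0.1, 0.62, -0.005],
    [0, 0.04, 0.5, 0.62, -0.005],
    [0, 0.04, 0.88, 0.62, -0.005],
    [0, 0.04, 0.88, 0.62, -0.005],
    [0, 0.04, 0.88, 0.62, -0.005]
  ]
}}

```text
time_s: 3.8
position: [0.4708, 0.3076, 0.1328]
eef_rot: [0.659, 0.255, -0.255, -0.659]
ft_force: [1.2, -0.7, 0.5]
gripper_width: 0.0941
```

```bash
python3 - <<'E'
from h import *
print(fs(),go([.4687,.3097,.1325]))
E
```

```text
{'t': 3.8, 'p': [0.4708, 0.3076, 0.1328], 'xax': [0.74, 0.673, -0.001], 'yaw': 42.31, 'F': [1.21, -0.74, 0.46], 'M': [-0.033, -0.021, -0.024], 'w': 0.0941} [-0.001  0.003  0.029]
```

>>> {"fn": "arm_command", "kwargs": {
  "rows": [
    [0, 0, 0, 0.03, 0],
    [0.5, 0, 0, 0.03, 0],
    [1, 0, 0, 0.03, 0],
    [1, 0, 0, 0.03, 0],
    [1, 0, 0, 0.03, 0],
    [1, 0, 0, 0.03, 0],
    [1, 0, 0, 0.03, 0],
    [1, 0, 0, 0.03, 0]
  ],
  "squeeze": 58
}}

```text
time_s: 4.6
position: [0.4687, 0.3104, 0.1322]
eef_rot: [0.659, 0.255, -0.255, -0.659]
ft_force: [-0.2, 0.2, 0.6]
gripper_width: 0.0417
```

```bash
python3 - <<'E'
from h import *
print(fs(),go([.4687,.3097,.1325]))
E
```

```text
{'t': 4.6, 'p': [0.4687, 0.3104, 0.1322], 'xax': [0.739, 0.673, -0.0], 'yaw': 42.34, 'F': [-0.16, 0.23, 0.65], 'M': [-0.014, -0.11, -0.0], 'w': 0.0417} [-0.005 -0.003 -0.005]
```

>>> {"fn": "arm_command", "kwargs": {
  "rows": [
    [1, 0, 0, 0, 0],
    [1, 0, 0, 0, 0],
    [1, 0, 0, 0, 0],
    [1, 0, 0, 0, 0],
    [1, 0, 0, 0, 0],
    [1, 0, 0, 0, 0]
  ]
}}

```text
time_s: 5.2
position: [0.4687, 0.3104, 0.1323]
eef_rot: [0.659, 0.255, -0.255, -0.659]
ft_force: [-0.0, -0.8, 0.7]
gripper_width: 0.0155
```

>>> {"fn": "arm_command", "kwargs": {
  "rows": [
    [1, 0, -0.1, 0, 0],
    [1, 0, -0.4, 0, 0],
    [1, 0, -0.8, 0, 0],
    [1, 0, -1, 0, 0]
  ]
}}

```text
time_s: 5.6
position: [0.4698, 0.311, 0.2361]
eef_rot: [-0.659, -0.257, 0.254, 0.659]
ft_force: [0.4, 0.2, -2.8]
gripper_width: 0.015
```

>>> {"fn": "arm_command", "kwargs": {
  "rows": [
    [1, 0, -0.12, 0, 0],
    [1, 0, -0.12, 0, 0],
    [1, 0, -0.12, 0, 0]
  ]
}}

```text
time_s: 5.9
position: [0.468, 0.3101, 0.2429]
eef_rot: [0.659, 0.255, -0.256, -0.659]
ft_force: [-0.4, 0.4, -3.7]
gripper_width: 0.0155
```

```bash
python3 - <<'E'
from h import *
print(fs(),st()[0]['qpos'])
im=snapshot("side"); cv2.imwrite("pics/s1.png",cv2.resize(im[60:260,150:400,::-1],None,fx=2.5,fy=2.5))
E
```

```text
{'t': 5.9, 'p': [0.468, 0.3101, 0.2429], 'xax': [0.739, 0.673, -0.002], 'yaw': 42.34, 'F': [-0.36, 0.42, -3.66], 'M': [-0.028, 0.007, 0.003], 'w': 0.0155} [ 3.83277105e-01  9.54859141e-03  1.74747041e+00  3.25115916e-05
  1.38693526e+00 -3.55632436e-01]
```

View pics/s1.png

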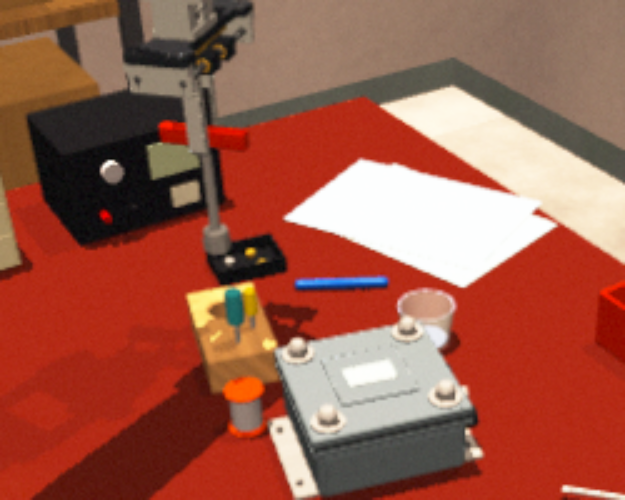

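>>> {"fn": "arm_command", "kwargs": {
  "rows": [
    [1, -0.2, -0.02, -0.22, 0],
    [1, -0.45, -0.02, -0.48, 0],
    [1, -0.64, -0.02, -0.7, 0]
  ]
}}

```text
time_s: 6.25
position: [0.4673, 0.2142, 0.2442]
eef_rot: [-0.659, -0.254, 0.257, 0.659]
ft_force: [0.4, -0.5, -3.3]
gripper_width: 0.0158
```

>>> {"fn": "arm_command", "kwargs": {
  "rows": [
    [1, -0.22, 0, -0.24, 0.04],
    [1, -0.44, 0, -0.48, 0.08],
    [1, -0.6, 0, -0.65, 0.12],
    [1, -0.64, 0, -0.7, 0.124],
    [1, -0.64, 0, -0.7, 0.124],
    [1, -0.64, 0, -0.7, 0.124]
  ]
}}

```text
time_s: 6.85
position: [0.4681, 0.1214, 0.2456]
eef_rot: [-0.696, -0.123, 0.124, 0.697]
ft_force: [0.1, 0.5, -3.1]
gripper_width: 0.0158
```

```bash
cat >> h.py <<'E'
B={1:(.4684,.1206),2:(.5848,.0917),3:(.5559,-.0247),4:(.4395,.0042)}
def av(n=3):
    "average force/moment over n control periods (0.05 s each)"
    F=[]
    for _ in range(n):
        snapshot("top"); s=read_state(); F.append(np.r_[s['ft_force'],s['moment']])
    return np.mean(F,0).round(3).tolist()
E
python3 - <<'E'
from h import *
print(fs(),go([*B[1],.225]))
m=camera_model("wrist");im=snapshot("wrist"); cv2.imwrite("pics/w4.png",im[:,:,::-1])
print(proj(m,[[*B[1],.102]]))
E
```

```text
{'t': 6.85, 'p': [0.4681, 0.1214, 0.2456], 'xax': [0.939, 0.344, -0.001], 'yaw': 20.12, 'F': [0.1, 0.52, -3.1], 'M': [-0.025, 0.021, 0.007], 'w': 0.0158} [ 0.     0.206 -0.009]
[[314.96285422 185.69459624]]
```

View pics/w4.png

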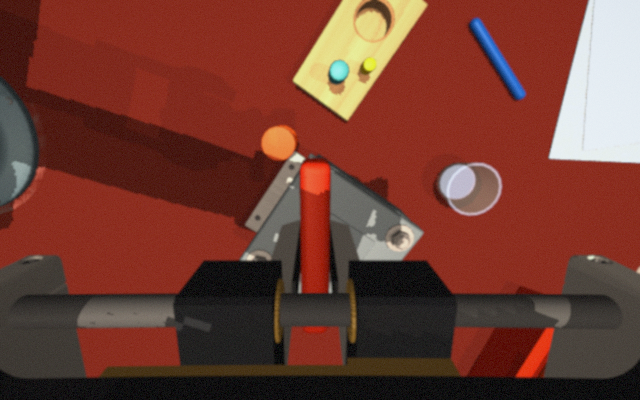

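>>> {"fn": "arm_command", "kwargs": {
  "rows": [
    [1, 0, 0.1, -0.01, 0],
    [1, 0, 0.2, -0.01, 0],
    [1, 0, 0.26, -0.01, 0],
    [1, 0, 0.29, -0.01, 0],
    [1, 0, 0.31, -0.01, 0],
    [1, 0, 0.31, -0.01, 0]
  ]
}}

```text
time_s: 7.5
position: [0.4687, 0.1203, 0.2151]
eef_rot: [-0.696, -0.123, 0.123, 0.697]
ft_force: [-0.2, 2.0, -3.5]
gripper_width: 0.0155
```

```bash
python3 - <<'E'
from h import *
print(fs(),av(2))
E
```

```text
{'t': 7.5, 'p': [0.4687, 0.1203, 0.2151], 'xax': [0.94, 0.342, 0.0], 'yaw': 20.02, 'F': [-0.23, 2.0, -3.54], 'M': [0.598, -0.014, -0.009], 'w': 0.0155} [0.236, 2.155, -4.155, 0.633, -0.077, 0.032]
```

>>> {"fn": "arm_command", "kwargs": {
  "rows": [
    [1, 0.004, 0, 0.011, 0],
    [1, 0.004, 0.03, 0.011, 0],
    [1, 0.004, 0.055, 0.011, 0],
    [1, 0.004, 0.055, 0.011, 0]
  ]
}}

```text
time_s: 8.0
position: [0.4687, 0.1209, 0.2094]
eef_rot: [-0.696, -0.123, 0.123, 0.696]
ft_force: [0.3, 1.0, -4.6]
gripper_width: 0.0154
```

```bash
python3 - <<'E'
from h import *
print(fs(),av(2))
E
```

```text
{'t': 8.0, 'p': [0.4687, 0.1209, 0.2094], 'xax': [0.94, 0.342, -0.0], 'yaw': 20.01, 'F': [0.27, 1.01, -4.62], 'M': [0.369, -0.054, -0.015], 'w': 0.0154} [0.215, 1.641, -4.291, 0.355, -0.008, 0.017]
```

>>> {"fn": "arm_command", "kwargs": {
  "rows": [
    [1, 0.004, 0, 0.012, 0.03],
    [1, 0.004, 0, 0.012, 0.065],
    [1, 0.004, 0, 0.012, 0.1],
    [1, 0.004, 0, 0.012, 0.135],
    [1, 0.004, 0, 0.012, 0.17],
    [1, 0.004, 0, 0.012, 0.194],
    [1, 0.004, 0, 0.012, 0.194]
  ]
}}

```text
time_s: 8.8
position: [0.4687, 0.1217, 0.2096]
eef_rot: [0.702, -0.092, 0.092, -0.701]
ft_force: [0.3, 0.3, -4.5]
gripper_width: 0.0156
```

```bash
python3 - <<'E'
from h import *
print(fs(),av(3))
E
```

```text
{'t': 8.8, 'p': [0.4687, 0.1217, 0.2096], 'xax': [0.966, -0.257, 0.0], 'yaw': -14.89, 'F': [0.28, 0.35, -4.54], 'M': [-0.163, -0.097, 0.015], 'w': 0.0156} [0.569, -0.446, -5.071, -0.281, -0.099, 0.005]
```

>>> {"fn": "arm_command", "kwargs": {
  "rows": [
    [1, 0, 0, 0, -0.028],
    [1, 0, 0, 0, -0.028],
    [1, 0, -0.12, 0, -0.028],
    [1, 0, -0.25, 0, -0.028]
  ]
}}

```text
time_s: 9.35
position: [0.4685, 0.1224, 0.2358]
eef_rot: [-0.704, 0.061, -0.061, 0.705]
ft_force: [0.0, 0.2, -2.2]
gripper_width: 0.0158
```

>>> {"fn": "arm_command", "kwargs": {
  "rows": [
    [1, 0.2, 0, -0.22, 0],
    [1, 0.4, 0, -0.45, 0],
    [1, 0.555, 0, -0.64, 0]
  ]
}}

```text
time_s: 9.65
position: [0.5137, 0.0487, 0.2368]
eef_rot: [-0.704, 0.06, -0.062, 0.705]
ft_force: [-0.8, 0.3, -4.0]
gripper_width: 0.0156
```

>>> {"fn": "arm_command", "kwargs": {
  "rows": [
    [1, 0.2, 0, -0.22, 0.03],
    [1, 0.4, 0, -0.45, 0.06],
    [1, 0.53, 0, -0.6, 0.072],
    [1, 0.555, 0, -0.64, 0.072],
    [1, 0.555, 0, -0.64, 0.072]
  ]
}}

```text
time_s: 10.15
position: [0.5562, -0.0229, 0.2352]
eef_rot: [-0.693, 0.14, -0.14, 0.693]
ft_force: [-0.1, 0.4, -2.7]
gripper_width: 0.0152
```

```bash
sed -i 's/^B={.*/B={1:(.4684,.1219),2:(.5848,.0930),3:(.5559,-.0234),4:(.4395,.0055)}/' h.py; python3 - <<'E'
from h import *
print(fs(),go([*B[3],.215]))
E
```

```text
{'t': 10.15, 'p': [0.5562, -0.0229, 0.2352], 'xax': [0.922, -0.388, -0.0], 'yaw': -22.81, 'F': [-0.13, 0.37, -2.7], 'M': [-0.071, 0.064, -0.035], 'w': 0.0152} [-0.001  0.202 -0.006]
```

>>> {"fn": "arm_command", "kwargs": {
  "rows": [
    [1, 0, 0.1, -0.005, 0],
    [1, 0, 0.16, -0.005, 0],
    [1, 0, 0.19, -0.005, 0],
    [1, 0, 0.207, -0.005, 0],
    [1, 0, 0.207, -0.005, 0]
  ]
}}

```text
time_s: 10.65
position: [0.5559, -0.0232, 0.2137]
eef_rot: [0.693, -0.14, 0.14, -0.693]
ft_force: [1.2, -2.1, -3.6]
gripper_width: 0.0153
```

```bash
python3 - <<'E'
from h import *
print(fs(),av(2))
E
```

```text
{'t': 10.65, 'p': [0.5559, -0.0232, 0.2137], 'xax': [0.922, -0.387, 0.0], 'yaw': -22.8, 'F': [1.23, -2.07, -3.56], 'M': [-0.422, -0.227, -0.016], 'w': 0.0153} [1.292, -1.902, -3.645, -0.454, -0.221, 0.033]
```

>>> {"fn": "arm_command", "kwargs": {
  "rows": [
    [1, 0.015, 0.02, -0.012, 0],
    [1, 0.015, 0.045, -0.012, 0],
    [1, 0.015, 0.045, -0.012, 0.03],
    [1, 0.015, 0.045, -0.012, 0.065],
    [1, 0.015, 0.045, -0.012, 0.1],
    [1, 0.015, 0.045, -0.012, 0.135],
    [1, 0.015, 0.045, -0.012, 0.17],
    [1, 0.015, 0.045, -0.012, 0.194],
    [1, 0.015, 0.045, -0.012, 0.194]
  ]
}}

```text
time_s: 11.65
position: [0.5563, -0.0246, 0.2087]
eef_rot: [-0.619, 0.342, -0.341, 0.619]
ft_force: [0.1, 1.1, -4.6]
gripper_width: 0.0154
```

```bash
python3 - <<'E'
from h import *
print(fs(),av(3))
E
```

```text
{'t': 11.65, 'p': [0.5563, -0.0246, 0.2087], 'xax': [0.534, -0.846, -0.002], 'yaw': -57.73, 'F': [0.09, 1.05, -4.58], 'M': [0.097, 0.114, 0.055], 'w': 0.0154} [0.265, 0.747, -6.369, 0.166, 0.181, 0.001]
```

>>> {"fn": "arm_command", "kwargs": {
  "rows": [
    [1, 0, 0, 0, -0.028],
    [1, 0, 0, 0, -0.028],
    [1, 0, -0.12, 0, -0.028],
    [1, 0, -0.25, 0, -0.028]
  ]
}}

```text
time_s: 12.2
position: [0.557, -0.0252, 0.2357]
eef_rot: [0.634, -0.314, 0.314, -0.633]
ft_force: [0.1, 0.2, -2.9]
gripper_width: 0.0157
```

>>> {"fn": "arm_command", "kwargs": {
  "rows": [
    [1, -0.2, 0, 0.25, -0.04],
    [1, -0.4, 0, 0.5, -0.085],
    [1, -0.6, 0, 0.75, -0.13],
    [1, -0.758, 0, 0.94, -0.175],
    [1, -0.758, 0, 0.94, -0.22],
    [1, -0.758, 0, 0.94, -0.265],
    [1, -0.758, 0, 0.94, -0.278],
    [1, -0.758, 0, 0.94, -0.278]
  ]
}}

```text
time_s: 13.0
position: [0.5865, 0.0922, 0.2365]
eef_rot: [0.707, -0.016, 0.018, -0.707]
ft_force: [0.5, -0.5, -2.7]
gripper_width: 0.0157
```

```bash
python3 - <<'E'
from h import *
print(fs(),go([*B[2],.214]))
E
```

```text
{'t': 13.0, 'p': [0.5865, 0.0922, 0.2365], 'xax': [0.999, -0.047, 0.003], 'yaw': -2.7, 'F': [0.51, -0.5, -2.68], 'M': [0.002, 0.038, -0.02], 'w': 0.0157} [-0.018  0.225  0.007]
```

>>> {"fn": "arm_command", "kwargs": {
  "rows": [
    [1, -0.012, 0.1, 0.003, 0],
    [1, -0.012, 0.18, 0.003, 0],
    [1, -0.012, 0.21, 0.003, 0],
    [1, -0.012, 0.225, 0.003, 0],
    [1, -0.012, 0.225, 0.003, 0]
  ]
}}

```text
time_s: 13.5
position: [0.5845, 0.0925, 0.2118]
eef_rot: [0.707, -0.017, 0.016, -0.707]
ft_force: [0.0, -0.8, -3.9]
gripper_width: 0.0158
```

```bash
python3 - <<'E'
from h import *
print(fs(),av(2))
E
```

```text
{'t': 13.5, 'p': [0.5845, 0.0925, 0.2118], 'xax': [0.999, -0.047, -0.0], 'yaw': -2.68, 'F': [0.03, -0.76, -3.92], 'M': [-0.107, -0.234, 0.024], 'w': 0.0158} [0.454, 0.081, -3.484, -0.133, -0.183, -0.04]
```

>>> {"fn": "arm_command", "kwargs": {
  "rows": [
    [1, 0.008, 0.02, -0.005, 0],
    [1, 0.008, 0.025, -0.005, 0.03],
    [1, 0.008, 0.025, -0.005, 0.065],
    [1, 0.008, 0.025, -0.005, 0.1],
    [1, 0.008, 0.025, -0.005, 0.135],
    [1, 0.008, 0.025, -0.005, 0.17],
    [1, 0.008, 0.025, -0.005, 0.194],
    [1, 0.008, 0.025, -0.005, 0.194]
  ]
}}

```text
time_s: 14.4
position: [0.5852, 0.0921, 0.2094]
eef_rot: [0.669, -0.228, 0.228, -0.669]
ft_force: [0.3, 1.4, -4.8]
gripper_width: 0.0155
```

```bash
python3 - <<'E'
from h import *
print(fs(),av(3))
E
```

```text
{'t': 14.4, 'p': [0.5852, 0.0921, 0.2094], 'xax': [0.793, -0.61, -0.0], 'yaw': -37.57, 'F': [0.32, 1.42, -4.75], 'M': [-0.034, -0.029, 0.008], 'w': 0.0155} [0.408, 0.397, -3.867, 0.001, -0.003, 0.016]
```

>>> {"fn": "arm_command", "kwargs": {
  "rows": [
    [1, 0, 0, 0, -0.028],
    [1, 0, 0, 0, -0.028],
    [1, 0, -0.12, 0, -0.028],
    [1, 0, -0.25, 0, -0.028]
  ]
}}

```text
time_s: 14.95
position: [0.5851, 0.092, 0.2354]
eef_rot: [0.679, -0.199, 0.198, -0.679]
ft_force: [0.4, -1.0, -2.0]
gripper_width: 0.0154
```

>>> {"fn": "arm_command", "kwargs": {
  "rows": [
    [1, -0.19, 0, -0.38, 0],
    [1, -0.38, 0, -0.757, 0]
  ]
}}

```text
time_s: 15.15
position: [0.5126, 0.0483, 0.2366]
eef_rot: [-0.679, 0.197, -0.199, 0.679]
ft_force: [0.1, -1.2, -2.2]
gripper_width: 0.0153
```

>>> {"fn": "arm_command", "kwargs": {
  "rows": [
    [1, -0.1, 0, -0.2, -0.04],
    [1, -0.2, 0, -0.4, -0.085],
    [1, -0.3, 0, -0.6, -0.13],
    [1, -0.38, 0, -0.757, -0.175],
    [1, -0.38, 0, -0.757, -0.22],
    [1, -0.38, 0, -0.757, -0.234],
    [1, -0.38, 0, -0.757, -0.234]
  ]
}}

```text
time_s: 15.85
position: [0.4402, 0.0051, 0.2363]
eef_rot: [0.705, 0.059, -0.058, -0.704]
ft_force: [0.7, -0.9, -2.6]
gripper_width: 0.0156
```

```bash
python3 - <<'E'
from h import *
print(fs(),go([*B[4],.214]))
E
```

```text
{'t': 15.85, 'p': [0.4402, 0.0051, 0.2363], 'xax': [0.986, 0.165, 0.002], 'yaw': 9.52, 'F': [0.69, -0.91, -2.63], 'M': [-0.093, 0.02, -0.001], 'w': 0.0156} [-0.006  0.223  0.005]
```

>>> {"fn": "arm_command", "kwargs": {
  "rows": [
    [1, 0, 0.1, 0.003, 0],
    [1, 0, 0.18, 0.003, 0],
    [1, 0, 0.21, 0.003, 0],
    [1, 0, 0.225, 0.003, 0],
    [1, 0, 0.225, 0.003, 0]
  ]
}}

```text
time_s: 16.35
position: [0.4395, 0.0056, 0.2117]
eef_rot: [-0.705, -0.059, 0.059, 0.705]
ft_force: [0.1, -1.2, -3.6]
gripper_width: 0.0153
```

```bash
python3 - <<'E'
from h import *
print(fs(),av(2))
E
```

```text
{'t': 16.35, 'p': [0.4395, 0.0056, 0.2117], 'xax': [0.986, 0.166, -0.001], 'yaw': 9.57, 'F': [0.09, -1.2, -3.63], 'M': [-0.259, 0.06, -0.04], 'w': 0.0153} [-0.01, -0.709, -3.414, -0.256, 0.105, 0.005]
```

>>> {"fn": "arm_command", "kwargs": {
  "rows": [
    [1, -0.005, 0.02, -0.01, 0],
    [1, -0.005, 0.025, -0.01, 0.03],
    [1, -0.005, 0.025, -0.01, 0.065],
    [1, -0.005, 0.025, -0.01, 0.1],
    [1, -0.005, 0.025, -0.01, 0.135],
    [1, -0.005, 0.025, -0.01, 0.17],
    [1, -0.005, 0.025, -0.01, 0.194],
    [1, -0.005, 0.025, -0.01, 0.194]
  ]
}}

```text
time_s: 17.25
position: [0.4394, 0.0047, 0.2095]
eef_rot: [-0.69, 0.155, -0.155, 0.69]
ft_force: [0.6, -0.2, -3.7]
gripper_width: 0.0154
```

```bash
python3 - <<'E'
from h import *
print(fs(),av(3))
E
```

```text
{'t': 17.25, 'p': [0.4394, 0.0047, 0.2095], 'xax': [0.904, -0.428, -0.0], 'yaw': -25.34, 'F': [0.62, -0.2, -3.72], 'M': [0.006, 0.088, 0.056], 'w': 0.0154} [-0.202, 0.17, -4.063, 0.016, 0.035, 0.016]
```

>>> {"fn": "arm_command", "kwargs": {
  "rows": [
    [1, 0, 0, 0, -0.028],
    [1, 0, 0, 0, -0.028],
    [1, 0, -0.12, 0, -0.028],
    [1, 0, -0.25, 0, -0.028]
  ]
}}

```text
time_s: 17.8
position: [0.4393, 0.0045, 0.2355]
eef_rot: [0.696, -0.125, 0.125, -0.696]
ft_force: [-0.0, -0.2, -2.8]
gripper_width: 0.0156
```

>>> {"fn": "arm_command", "kwargs": {
  "rows": [
    [1, -0.03, 0, 0.3, 0],
    [1, -0.06, 0, 0.6, 0]
  ]
}}

```text
time_s: 18.0
position: [0.4557, 0.0631, 0.237]
eef_rot: [-0.696, 0.124, -0.127, 0.696]
ft_force: [1.1, -0.1, -3.5]
gripper_width: 0.0154
```

>>> {"fn": "arm_command", "kwargs": {
  "rows": [
    [1, -0.03, 0, 0.3, -0.03],
    [1, -0.065, 0, 0.59, -0.057],
    [1, -0.065, 0, 0.59, -0.057],
    [1, -0.065, 0, 0.59, -0.057]
  ]
}}

```text
time_s: 18.4
position: [0.4693, 0.1206, 0.2357]
eef_rot: [0.705, -0.062, 0.062, -0.704]
ft_force: [0.9, -0.6, -4.1]
gripper_width: 0.0156
```

```bash
python3 - <<'E'
from h import *
print(fs(),go([.4690,.1208,.214]))
m=camera_model("wrist"); im=snapshot("wrist"); np.savez("w5.npz",E=m['extrinsics'])
t=[]
for i in (2,3,4):
    u,v=np.round(proj(m,[[*B[i],.102]])[0]).astype(int); print(i,u,v)
    if 25<v<375 and 25<u<615: t.append(cv2.resize(im[v-25:v+25,u-25:u+25,::-1],(260,260),interpolation=cv2.INTER_CUBIC))
cv2.imwrite("pics/b5.png",np.hstack(t))
E
```

```text
{'t': 18.4, 'p': [0.4693, 0.1206, 0.2357], 'xax': [0.985, -0.174, 0.001], 'yaw': -10.04, 'F': [0.87, -0.57, -4.1], 'M': [-0.042, 0.029, -0.017], 'w': 0.0156} [-0.004  0.217  0.001]
2 427 193
3 411 294
4 307 287
```

View pics/b5.png

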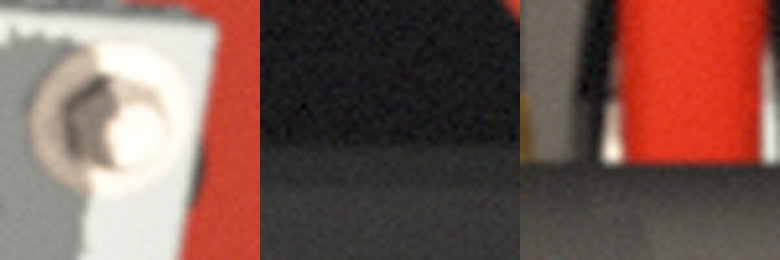

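```bash
python3 - <<'E'
from h import *
m=dict(camera_model("wrist"));m['extrinsics']=np.load("w5.npz")['E']
V=np.array([(105,75),(67,100),(70,145),(105,168)],float)
P=unproj(m,np.array([427,193])-25+(V+.5)/5.2-.5,.091); d=np.diff(P,axis=0); print((np.degrees(np.arctan2(d[:,1],d[:,0]))%60).round(1),np.linalg.norm(d,axis=1))
E
```

```text
[25.6 28.3 17.1] [0.0091734  0.00984438 0.00927228]
```

>>> {"fn": "arm_command", "kwargs": {
  "rows": [
    [1, 0, 0.1, 0, 0],
    [1, 0, 0.18, 0, 0],
    [1, 0, 0.205, 0, 0],
    [1, 0, 0.22, 0, 0],
    [1, 0, 0.22, 0, 0]
  ]
}}

```text
time_s: 18.95
position: [0.4687, 0.1204, 0.212]
eef_rot: [-0.704, 0.062, -0.062, 0.704]
ft_force: [0.7, 1.5, -4.1]
gripper_width: 0.0154
```

```bash
python3 - <<'E'
from h import *
print(fs(),av(2))
E
```

```text
{'t': 18.95, 'p': [0.4687, 0.1204, 0.212], 'xax': [0.985, -0.175, -0.001], 'yaw': -10.07, 'F': [0.73, 1.48, -4.07], 'M': [0.326, 0.019, -0.034], 'w': 0.0154} [-0.346, 1.539, -3.889, 0.297, 0.122, -0.038]
```

>>> {"fn": "arm_command", "kwargs": {
  "rows": [
    [1, -0.002, 0.02, 0.012, 0],
    [1, -0.002, 0.025, 0.012, 0.03],
    [1, -0.002, 0.025, 0.012, 0.065],
    [1, -0.002, 0.025, 0.012, 0.1],
    [1, -0.002, 0.025, 0.012, 0.106],
    [1, -0.002, 0.025, 0.012, 0.106]
  ]
}}

```text
time_s: 19.65
position: [0.4688, 0.1215, 0.2099]
eef_rot: [0.685, -0.177, 0.177, -0.684]
ft_force: [-0.5, -0.4, -3.3]
gripper_width: 0.0156
```

```bash
cat > q.py <<'E'
from h import *
f=fs();print(f['t'],f['p'],f['yaw'],av(4))
E
python3 q.py
```

```text
19.65 [0.4688, 0.1215, 0.2099] -29.02 [-0.985, -0.625, -3.709, -0.192, 0.376, 0.053]
```

>>> {"fn": "arm_command", "kwargs": {
  "rows": [
    [1, 0, 0, 0, 0.016],
    [1, 0, 0, 0, 0.016]
  ]
}}

```text
time_s: 20.05
position: [0.4689, 0.1216, 0.21]
eef_rot: [0.68, -0.195, 0.195, -0.68]
ft_force: [-0.7, -0.3, -4.1]
gripper_width: 0.0154
```

```bash
python3 q.py
```

```text
20.05 [0.4689, 0.1216, 0.21] -31.97 [-1.079, -0.653, -3.435, -0.291, 0.414, 0.004]
```

>>> {"fn": "arm_command", "kwargs": {
  "rows": [
    [1, -0.005, 0, -0.012, 0.016],
    [1, -0.005, 0, -0.012, 0.016]
  ]
}}

```text
time_s: 20.45
position: [0.4682, 0.1211, 0.21]
eef_rot: [-0.674, 0.211, -0.212, 0.675]
ft_force: [0.7, 0.0, -5.3]
gripper_width: 0.0159
```

```bash
python3 q.py
```

```text
20.45 [0.4682, 0.1211, 0.21] -34.86 [0.806, -0.068, -6.104, -0.025, -0.126, 0.056]
```

>>> {"fn": "arm_command", "kwargs": {
  "rows": [
    [1, 0, 0, 0, 0.016],
    [1, 0, 0, 0, 0.016]
  ]
}}

```text
time_s: 20.85
position: [0.4681, 0.121, 0.21]
eef_rot: [-0.669, 0.229, -0.229, 0.669]
ft_force: [1.0, -0.2, -7.1]
gripper_width: 0.0155
```

```bash
python3 q.py
```

```text
20.85 [0.4681, 0.121, 0.21] -37.73 [1.083, -0.02, -6.312, 0.048, -0.251, 0.036]
```

>>> {"fn": "arm_command", "kwargs": {
  "rows": [
    [1, 0.004, 0.006, 0, 0.016],
    [1, 0.004, 0.006, 0, 0.016]
  ]
}}

```text
time_s: 21.25
position: [0.4684, 0.1209, 0.21]
eef_rot: [-0.663, 0.245, -0.245, 0.663]
ft_force: [-0.2, 0.7, -4.3]
gripper_width: 0.0156
```

```bash
python3 q.py
```

```text
21.25 [0.4684, 0.1209, 0.21] -40.61 [-0.379, 0.914, -2.827, 0.24, 0.13, 0.049]
```

>>> {"fn": "arm_command", "kwargs": {
  "rows": [
    [1, 0, 0, 0, 0.016],
    [1, 0, 0, 0, 0.016]
  ]
}}

```text
time_s: 21.65
position: [0.4684, 0.1208, 0.2099]
eef_rot: [-0.657, 0.262, -0.262, 0.657]
ft_force: [-0.4, 1.3, -2.0]
gripper_width: 0.0156
```

```bash
python3 q.py
```

```text
21.65 [0.4684, 0.1208, 0.2099] -43.49 [-0.964, 1.346, -1.556, 0.353, 0.214, 0.077]
```

>>> {"fn": "arm_command", "kwargs": {
  "rows": [
    [1, -0.004, -0.003, 0.008, 0.016],
    [1, -0.004, -0.003, 0.008, 0.016]
  ]
}}

```text
time_s: 22.05
position: [0.4685, 0.1213, 0.2099]
eef_rot: [0.65, -0.278, 0.278, -0.65]
ft_force: [-0.7, -0.4, -2.4]
gripper_width: 0.0156
```

```bash
sed -i 's/av(4)/av(5)/' q.py; python3 q.py
```

```text
22.05 [0.4685, 0.1213, 0.2099] -46.36 [-0.43, 0.254, -1.438, -0.107, 0.236, 0.141]
```

>>> {"fn": "arm_command", "kwargs": {
  "rows": [
    [1, 0, 0, 0, 0.004],
    [1, 0, 0, 0, 0.004]
  ]
}}

```text
time_s: 22.5
position: [0.4686, 0.1214, 0.2099]
eef_rot: [0.648, -0.283, 0.283, -0.648]
ft_force: [-0.6, -1.3, -1.5]
gripper_width: 0.0155
```

```bash
sed -i 's/av(5)/av(6)/' q.py; python3 q.py
```

```text
22.5 [0.4686, 0.1214, 0.2099] -47.13 [-0.42, -0.774, -0.668, -0.231, 0.201, 0.221]
```

>>> {"fn": "arm_command", "kwargs": {
  "rows": [
    [1, 0, 0, 0, -0.04],
    [1, 0, 0, 0, -0.05],
    [1, 0, -0.12, 0, -0.05],
    [1, 0, -0.25, 0, -0.05],
    [1, 0, -0.25, 0, -0.05]
  ]
}}

```text
time_s: 23.3
position: [0.47, 0.1217, 0.2379]
eef_rot: [-0.668, 0.23, -0.233, 0.669]
ft_force: [0.2, -0.5, -3.1]
gripper_width: 0.0157
```

>>> {"fn": "arm_command", "kwargs": {
  "rows": [
    [1, 0.4, 0, -0.15, 0],
    [1, 0.79, 0, -0.304, 0]
  ]
}}

```text
time_s: 23.5
position: [0.5124, 0.0487, 0.2355]
eef_rot: [-0.668, 0.23, -0.231, 0.669]
ft_force: [0.6, 0.1, -3.4]
gripper_width: 0.0151
```

>>> {"fn": "arm_command", "kwargs": {
  "rows": [
    [1, 0.4, 0, -0.15, 0.04],
    [1, 0.79, 0, -0.304, 0.081],
    [1, 0.79, 0, -0.304, 0.081],
    [1, 0.79, 0, -0.304, 0.081]
  ]
}}

```text
time_s: 23.9
position: [0.5553, -0.0243, 0.2346]
eef_rot: [-0.633, 0.315, -0.314, 0.634]
ft_force: [0.2, -0.0, -3.7]
gripper_width: 0.0154
```

```bash
python3 - <<'E'
from h import *
print(fs(),go([.5560,-.0243,.214]))
E
```

```text
{'t': 23.9, 'p': [0.5553, -0.0243, 0.2346], 'xax': [0.605, -0.796, -0.001], 'yaw': -52.77, 'F': [0.23, -0.03, -3.66], 'M': [0.005, 0.182, -0.005], 'w': 0.0154} [0.005 0.206 0.006]
```

>>> {"fn": "arm_command", "kwargs": {
  "rows": [
    [1, 0.005, 0.1, 0.006, 0],
    [1, 0.005, 0.17, 0.006, 0],
    [1, 0.005, 0.205, 0.006, 0],
    [1, 0.005, 0.22, 0.006, 0],
    [1, 0.005, 0.22, 0.006, 0]
  ]
}}

```text
time_s: 24.4
position: [0.5557, -0.0236, 0.2123]
eef_rot: [0.634, -0.314, 0.313, -0.634]
ft_force: [0.7, -1.0, -4.8]
gripper_width: 0.0155
```

```bash
sed -i 's/av(6)/av(4)/' q.py; python3 q.py
```

```text
24.4 [0.5557, -0.0236, 0.2123] -52.67 [0.372, -1.239, -3.556, -0.312, 0.088, 0.012]
```

>>> {"fn": "arm_command", "kwargs": {
  "rows": [
    [1, 0.01, 0.015, -0.007, 0],
    [1, 0.01, 0.015, -0.007, 0.03],
    [1, 0.01, 0.015, -0.007, 0.065],
    [1, 0.01, 0.015, -0.007, 0.1],
    [1, 0.01, 0.015, -0.007, 0.106],
    [1, 0.01, 0.015, -0.007, 0.106]
  ]
}}

```text
time_s: 25.2
position: [0.5559, -0.0247, 0.2111]
eef_rot: [-0.573, 0.414, -0.414, 0.573]
ft_force: [-0.6, 0.9, -4.0]
gripper_width: 0.0155
```

```bash
python3 q.py
```

```text
25.2 [0.5559, -0.0247, 0.2111] -71.69 [-0.088, 1.462, -4.227, 0.376, 0.229, 0.066]
```

>>> {"fn": "arm_command", "kwargs": {
  "rows": [
    [1, 0, 0, 0, 0.016],
    [1, 0, 0, 0, 0.016]
  ]
}}

```text
time_s: 25.6
position: [0.5559, -0.0248, 0.2111]
eef_rot: [-0.562, 0.429, -0.428, 0.562]
ft_force: [0.2, 1.9, -5.0]
gripper_width: 0.0153
```

```bash
python3 q.py
```

```text
25.6 [0.5559, -0.0248, 0.2111] -74.63 [0.074, 1.866, -4.967, 0.567, 0.278, 0.038]
```

>>> {"fn": "arm_command", "kwargs": {
  "rows": [
    [1, -0.017, 0, -0.004, 0.016],
    [1, -0.017, 0, -0.004, 0.016]
  ]
}}

```text
time_s: 26.0
position: [0.5555, -0.024, 0.2111]
eef_rot: [0.552, -0.442, 0.443, -0.551]
ft_force: [1.1, -0.7, -6.6]
gripper_width: 0.0156
```

```bash
python3 q.py
```

```text
26.0 [0.5555, -0.024, 0.2111] -77.5 [0.941, -0.918, -6.885, -0.248, -0.158, 0.063]
```

>>> {"fn": "arm_command", "kwargs": {
  "rows": [
    [1, 0, 0, 0, 0.016],
    [1, 0, 0, 0, 0.016]
  ]
}}

```text
time_s: 26.4
position: [0.5554, -0.0239, 0.2112]
eef_rot: [0.54, -0.456, 0.457, -0.54]
ft_force: [1.0, -1.3, -6.8]
gripper_width: 0.0156
```

```bash
python3 q.py
```

```text
26.4 [0.5554, -0.0239, 0.2112] -80.4 [1.139, -1.618, -7.325, -0.49, -0.261, 0.073]
```

>>> {"fn": "arm_command", "kwargs": {
  "rows": [
    [1, 0.007, 0, 0.003, 0.016],
    [1, 0.007, 0, 0.003, 0.016]
  ]
}}

```text
time_s: 26.8
position: [0.5556, -0.0241, 0.2112]
eef_rot: [0.529, -0.47, 0.47, -0.528]
ft_force: [-0.1, -0.4, -7.4]
gripper_width: 0.0156
```

```bash
python3 q.py
```

```text
26.8 [0.5556, -0.0241, 0.2112] -83.27 [0.737, -0.75, -7.574, -0.276, -0.084, 0.06]
```

>>> {"fn": "arm_command", "kwargs": {
  "rows": [
    [1, 0, 0, 0, 0.016],
    [1, 0, 0, 0, 0.016]
  ]
}}

```text
time_s: 27.2
position: [0.5556, -0.0241, 0.2112]
eef_rot: [0.517, -0.483, 0.483, -0.516]
ft_force: [0.8, -0.2, -6.8]
gripper_width: 0.0157
```

```bash
python3 q.py
```

```text
27.2 [0.5556, -0.0241, 0.2112] -86.15 [0.714, -0.868, -7.114, -0.237, -0.066, 0.036]
```

>>> {"fn": "arm_command", "kwargs": {
  "rows": [
    [1, 0.003, 0.003, 0, 0.016],
    [1, 0.003, 0.003, 0, 0.016]
  ]
}}

```text
time_s: 27.6
position: [0.5557, -0.0243, 0.2112]
eef_rot: [-0.504, 0.496, -0.496, 0.504]
ft_force: [1.6, 0.0, -6.4]
gripper_width: 0.0157
```

```bash
python3 q.py
```

```text
27.6 [0.5557, -0.0243, 0.2112] -89.03 [0.566, -0.45, -6.708, -0.026, 0.076, 0.068]
```

>>> {"fn": "arm_command", "kwargs": {
  "rows": [
    [1, 0, 0, 0, 0.016],
    [1, 0, 0, 0, 0.016]
  ]
}}

```text
time_s: 28.0
position: [0.5557, -0.0244, 0.2111]
eef_rot: [-0.492, 0.508, -0.508, 0.492]
ft_force: [-0.1, 0.9, -5.5]
gripper_width: 0.0155
```

```bash
python3 q.py
```

```text
28.0 [0.5557, -0.0244, 0.2111] -91.91 [0.132, 0.692, -5.937, 0.063, 0.129, 0.03]
```

>>> {"fn": "arm_command", "kwargs": {
  "rows": [
    [1, 0, 0, 0, 0.016],
    [1, 0, 0, 0, 0.016]
  ]
}}

```text
time_s: 28.4
position: [0.5558, -0.0244, 0.2111]
eef_rot: [-0.479, 0.52, -0.52, 0.479]
ft_force: [0.1, 0.2, -5.4]
gripper_width: 0.0159
```

```bash
python3 q.py
```

```text
28.4 [0.5558, -0.0244, 0.2111] -94.79 [0.382, 0.643, -5.175, 0.138, 0.117, 0.069]
```

>>> {"fn": "arm_command", "kwargs": {
  "rows": [
    [1, 0, 0, 0, 0.014],
    [1, 0, 0, 0, 0.014]
  ]
}}

```text
time_s: 28.8
position: [0.5558, -0.0245, 0.2111]
eef_rot: [0.467, -0.531, 0.531, -0.467]
ft_force: [0.7, 0.7, -5.1]
gripper_width: 0.0153
```

```bash
python3 q.py
```

```text
28.8 [0.5558, -0.0245, 0.2111] -97.31 [0.288, 0.546, -5.072, 0.174, 0.161, 0.102]
```

>>> {"fn": "arm_command", "kwargs": {
  "rows": [
    [1, 0, 0, 0, 0.01],
    [1, 0, 0, 0, 0.01]
  ]
}}

```text
time_s: 29.2
position: [0.5558, -0.0245, 0.2111]
eef_rot: [0.459, -0.538, 0.538, -0.459]
ft_force: [0.2, 0.1, -4.9]
gripper_width: 0.0159
```

```bash
sed -i 's/av(4)/av(6)/' q.py; python3 q.py
```

```text
29.2 [0.5558, -0.0245, 0.2111] -99.1 [0.235, 0.541, -4.224, 0.23, 0.146, 0.167]
```

>>> {"fn": "arm_command", "kwargs": {
  "rows": [
    [1, 0, 0, 0, -0.04],
    [1, 0, 0, 0, -0.05],
    [1, 0, -0.12, 0, -0.05],
    [1, 0, -0.24, 0, -0.05],
    [1, 0, -0.24, 0, -0.05]
  ]
}}

```text
time_s: 30.0
position: [0.5574, -0.025, 0.2385]
eef_rot: [0.498, -0.499, 0.503, -0.5]
ft_force: [-0.3, -0.6, -1.7]
gripper_width: 0.0156
```

>>> {"fn": "arm_command", "kwargs": {
  "rows": [
    [1, -0.3, 0, 0.07, 0],
    [1, -0.583, 0, 0.147, 0]
  ]
}}

```text
time_s: 30.2
position: [0.5709, 0.034, 0.2358]
eef_rot: [0.499, -0.501, 0.502, -0.499]
ft_force: [0.3, -0.2, -3.7]
gripper_width: 0.0158
```

>>> {"fn": "arm_command", "kwargs": {
  "rows": [
    [1, -0.2, 0, 0.05, -0.045],
    [1, -0.4, 0, 0.1, -0.09],
    [1, -0.583, 0, 0.147, -0.135],
    [1, -0.583, 0, 0.147, -0.18],
    [1, -0.583, 0, 0.147, -0.225],
    [1, -0.583, 0, 0.147, -0.27],
    [1, -0.583, 0, 0.147, -0.315],
    [1, -0.583, 0, 0.147, -0.32],
    [1, -0.583, 0, 0.147, -0.32]
  ]
}}

```text
time_s: 31.1
position: [0.5855, 0.092, 0.2352]
eef_rot: [0.679, -0.199, 0.199, -0.679]
ft_force: [-0.0, 0.2, -3.2]
gripper_width: 0.0157
```

```bash
python3 - <<'E'
from h import *
print(fs(),go([.5852,.0921,.212]))
E
```

```text
{'t': 31.1, 'p': [0.5855, 0.092, 0.2352], 'xax': [0.842, -0.54, 0.0], 'yaw': -32.7, 'F': [-0.01, 0.24, -3.19], 'M': [-0.056, 0.1, 0.018], 'w': 0.0157} [-0.003  0.232 -0.001]
```

>>> {"fn": "arm_command", "kwargs": {
  "rows": [
    [1, 0, 0.1, 0, 0],
    [1, 0, 0.18, 0, 0],
    [1, 0, 0.215, 0, 0],
    [1, 0, 0.235, 0, 0],
    [1, 0, 0.235, 0, 0]
  ]
}}

```text
time_s: 31.6
position: [0.5851, 0.092, 0.211]
eef_rot: [0.679, -0.199, 0.198, -0.679]
ft_force: [1.0, -0.7, -3.6]
gripper_width: 0.0156
```

```bash
sed -i 's/av(6)/av(4)/' q.py; python3 q.py
```

```text
31.6 [0.5851, 0.092, 0.211] -32.56 [-0.606, -0.09, -3.55, -0.071, 0.221, 0.009]
```

>>> {"fn": "arm_command", "kwargs": {
  "rows": [
    [1, -0.003, 0.005, -0.002, 0.03],
    [1, -0.003, 0.005, -0.002, 0.065],
    [1, -0.003, 0.005, -0.002, 0.1],
    [1, -0.003, 0.005, -0.002, 0.106],
    [1, -0.003, 0.005, -0.002, 0.106]
  ]
}}

```text
time_s: 32.3
position: [0.5851, 0.0921, 0.2113]
eef_rot: [-0.637, 0.307, -0.307, 0.637]
ft_force: [-0.8, 0.1, -1.8]
gripper_width: 0.0157
```

```bash
python3 q.py
```

```text
32.3 [0.5851, 0.0921, 0.2113] -51.53 [-0.644, 0.475, -1.499, 0.044, 0.356, 0.085]
```

>>> {"fn": "arm_command", "kwargs": {
  "rows": [
    [1, 0, 0, 0, 0.016],
    [1, 0, 0, 0, 0.016]
  ]
}}

```text
time_s: 32.7
position: [0.5852, 0.092, 0.2113]
eef_rot: [-0.629, 0.324, -0.324, 0.629]
ft_force: [-0.5, 0.5, -1.2]
gripper_width: 0.0158
```

```bash
python3 q.py
```

```text
32.7 [0.5852, 0.092, 0.2113] -54.47 [-1.199, 0.319, -1.056, 0.088, 0.418, 0.044]
```

>>> {"fn": "arm_command", "kwargs": {
  "rows": [
    [1, 0, 0, 0, 0.016],
    [1, 0, 0, 0, 0.016]
  ]
}}

```text
time_s: 33.1
position: [0.5852, 0.092, 0.2112]
eef_rot: [-0.62, 0.339, -0.339, 0.62]
ft_force: [-1.7, 0.3, -0.2]
gripper_width: 0.0157
```

```bash
python3 q.py
```

```text
33.1 [0.5852, 0.092, 0.2112] -57.35 [-0.797, 0.483, -0.613, 0.087, 0.414, 0.034]
```

>>> {"fn": "arm_command", "kwargs": {
  "rows": [
    [1, -0.004, -0.01, -0.007, 0.016],
    [1, -0.004, -0.01, -0.007, 0.016]
  ]
}}

```text
time_s: 33.5
position: [0.5844, 0.0919, 0.2114]
eef_rot: [-0.612, 0.355, -0.355, 0.612]
ft_force: [1.4, 0.0, -4.8]
gripper_width: 0.0155
```

```bash
python3 q.py
```

```text
33.5 [0.5844, 0.0919, 0.2114] -60.24 [1.497, 0.556, -5.755, 0.066, -0.308, 0.041]
```

>>> {"fn": "arm_command", "kwargs": {
  "rows": [
    [1, 0, 0, 0, 0.016],
    [1, 0, 0, 0, 0.016]
  ]
}}

```text
time_s: 33.9
position: [0.5842, 0.0919, 0.2115]
eef_rot: [0.603, -0.37, 0.37, -0.602]
ft_force: [2.2, 0.4, -7.3]
gripper_width: 0.0154
```

```bash
python3 q.py
```

```text
33.9 [0.5842, 0.0919, 0.2115] -63.12 [2.327, 0.471, -7.839, 0.03, -0.495, 0.041]
```

>>> {"fn": "arm_command", "kwargs": {
  "rows": [
    [1, 0.002, 0, 0.005, 0.016],
    [1, 0.002, 0, 0.005, 0.016]
  ]
}}

```text
time_s: 34.3
position: [0.5845, 0.092, 0.2116]
eef_rot: [0.593, -0.385, 0.385, -0.593]
ft_force: [0.9, 0.4, -7.7]
gripper_width: 0.0157
```

```bash
python3 q.py
```

```text
34.3 [0.5845, 0.092, 0.2116] -65.98 [0.871, 0.393, -8.133, -0.022, -0.299, 0.11]
```

>>> {"fn": "arm_command", "kwargs": {
  "rows": [
    [1, 0, 0, 0, 0.016],
    [1, 0, 0, 0, 0.016]
  ]
}}

```text
time_s: 34.7
position: [0.5845, 0.092, 0.2117]
eef_rot: [0.583, -0.4, 0.4, -0.583]
ft_force: [1.8, -0.6, -9.2]
gripper_width: 0.0155
```

```bash
python3 q.py
```

```text
34.7 [0.5845, 0.092, 0.2117] -68.86 [1.222, 0.175, -8.824, 0.02, -0.227, 0.178]
```

>>> {"fn": "arm_command", "kwargs": {
  "rows": [
    [1, 0, 0, 0, -0.04],
    [1, 0, 0, 0, -0.05],
    [1, 0, -0.12, 0, -0.05],
    [1, 0, -0.23, 0, -0.05],
    [1, 0, -0.23, 0, -0.05]
  ]
}}

```text
time_s: 35.4
position: [0.5865, 0.092, 0.2389]
eef_rot: [-0.612, 0.351, -0.355, 0.614]
ft_force: [-0.6, -0.1, -2.2]
gripper_width: 0.0158
```

>>> {"fn": "arm_command", "kwargs": {
  "rows": [
    [1, 0.007, 0, -0.42, 0],
    [1, 0.013, 0, -0.847, 0]
  ]
}}

```text
time_s: 35.6
position: [0.5116, 0.0482, 0.2352]
eef_rot: [0.613, -0.353, 0.353, -0.613]
ft_force: [-1.0, -1.1, -2.0]
gripper_width: 0.0159
```

>>> {"fn": "arm_command", "kwargs": {
  "rows": [
    [1, 0.007, 0, -0.25, -0.045],
    [1, 0.01, 0, -0.5, -0.09],
    [1, 0.013, 0, -0.75, -0.135],
    [1, 0.013, 0, -0.847, -0.18],
    [1, 0.013, 0, -0.847, -0.22],
    [1, 0.013, 0, -0.847, -0.22],
    [1, 0.013, 0, -0.847, -0.22]
  ]
}}

```text
time_s: 36.3
position: [0.4397, 0.0048, 0.2355]
eef_rot: [0.696, -0.125, 0.126, -0.696]
ft_force: [-0.0, -0.5, -3.6]
gripper_width: 0.0157
```

```bash
python3 - <<'E'
from h import *
print(fs(),go([.4394,.0047,.2115]))
E
```

```text
{'t': 36.3, 'p': [0.4397, 0.0048, 0.2355], 'xax': [0.937, -0.35, 0.001], 'yaw': -20.46, 'F': [-0.01, -0.47, -3.56], 'M': [-0.074, 0.019, -0.009], 'w': 0.0157} [-0.003  0.24  -0.002]
```

>>> {"fn": "arm_command", "kwargs": {
  "rows": [
    [1, 0, 0.1, 0, 0],
    [1, 0, 0.18, 0, 0],
    [1, 0, 0.215, 0, 0],
    [1, 0, 0.235, 0, 0],
    [1, 0, 0.235, 0, 0]
  ]
}}

```text
time_s: 36.8
position: [0.4393, 0.0048, 0.2109]
eef_rot: [0.696, -0.125, 0.124, -0.696]
ft_force: [0.1, -1.6, -3.6]
gripper_width: 0.0159
```

```bash
python3 q.py
```

```text
36.8 [0.4393, 0.0048, 0.2109] -20.31 [-0.611, -0.965, -3.714, -0.37, 0.146, 0.004]
```

>>> {"fn": "arm_command", "kwargs": {
  "rows": [
    [1, 0, 0, -0.006, 0.03],
    [1, 0, 0, -0.006, 0.065],
    [1, 0, 0, -0.006, 0.1],
    [1, 0, 0, -0.006, 0.106],
    [1, 0, 0, -0.006, 0.106]
  ]
}}

```text
time_s: 37.5
position: [0.4392, 0.0044, 0.2116]
eef_rot: [-0.666, 0.238, -0.238, 0.666]
ft_force: [-0.2, -0.8, -2.9]
gripper_width: 0.0156
```

```bash
python3 q.py
```

```text
37.5 [0.4392, 0.0044, 0.2116] -39.28 [-0.392, -0.479, -3.066, -0.216, 0.364, 0.067]
```

>>> {"fn": "arm_command", "kwargs": {
  "rows": [
    [1, 0, 0, 0, 0.016],
    [1, 0, 0, 0, 0.016]
  ]
}}

```text
time_s: 37.9
position: [0.4393, 0.0043, 0.2116]
eef_rot: [-0.66, 0.255, -0.255, 0.66]
ft_force: [-0.7, 0.3, -1.3]
gripper_width: 0.0155
```

```bash
python3 q.py
```

```text
37.9 [0.4393, 0.0043, 0.2116] -42.23 [-1.138, -0.444, -2.087, -0.178, 0.398, 0.058]
```

>>> {"fn": "arm_command", "kwargs": {
  "rows": [
    [1, 0, 0, 0, 0.016],
    [1, 0, 0, 0, 0.016]
  ]
}}

```text
time_s: 38.3
position: [0.4393, 0.0043, 0.2116]
eef_rot: [-0.653, 0.271, -0.271, 0.653]
ft_force: [-1.6, -0.4, -1.5]
gripper_width: 0.0158
```

```bash
python3 q.py
```

```text
38.3 [0.4393, 0.0043, 0.2116] -45.11 [-1.597, -0.648, -1.464, -0.112, 0.448, 0.07]
```

>>> {"fn": "arm_command", "kwargs": {
  "rows": [
    [1, -0.003, 0, -0.003, 0.016],
    [1, -0.003, 0, -0.003, 0.016]
  ]
}}

```text
time_s: 38.7
position: [0.439, 0.0043, 0.2116]
eef_rot: [-0.646, 0.287, -0.288, 0.646]
ft_force: [-0.8, -0.0, -2.1]
gripper_width: 0.0157
```

```bash
python3 q.py
```

```text
38.7 [0.439, 0.0043, 0.2116] -47.99 [-0.38, -0.335, -2.277, -0.1, 0.298, 0.055]
```

>>> {"fn": "arm_command", "kwargs": {
  "rows": [
    [1, 0, 0, 0, 0.016],
    [1, 0, 0, 0, 0.016]
  ]
}}

```text
time_s: 39.1
position: [0.439, 0.0043, 0.2116]
eef_rot: [-0.639, 0.304, -0.304, 0.639]
ft_force: [-0.3, -0.5, -1.9]
gripper_width: 0.0156
```

```bash
python3 q.py
```

```text
39.1 [0.439, 0.0043, 0.2116] -50.87 [-0.251, -0.118, -2.069, -0.089, 0.249, 0.045]
```

>>> {"fn": "arm_command", "kwargs": {
  "rows": [
    [1, 0, 0, 0, 0.016],
    [1, 0, 0, 0, 0.016]
  ]
}}

```text
time_s: 39.5
position: [0.4389, 0.0043, 0.2116]
eef_rot: [-0.631, 0.32, -0.32, 0.631]
ft_force: [-1.0, -1.4, -2.1]
gripper_width: 0.0157
```

```bash
python3 q.py
```

```text
39.5 [0.4389, 0.0043, 0.2116] -53.75 [-0.212, -0.282, -1.737, -0.075, 0.259, 0.057]
```

>>> {"fn": "arm_command", "kwargs": {
  "rows": [
    [1, 0, 0, 0, 0.016],
    [1, 0, 0, 0, 0.016]
  ]
}}

```text
time_s: 39.9
position: [0.4389, 0.0043, 0.2115]
eef_rot: [-0.622, 0.335, -0.335, 0.623]
ft_force: [-1.1, -0.1, -1.6]
gripper_width: 0.0154
```

```bash
python3 q.py
```

```text
39.9 [0.4389, 0.0043, 0.2115] -56.63 [-0.507, -0.19, -1.495, -0.013, 0.259, 0.049]
```

>>> {"fn": "arm_command", "kwargs": {
  "rows": [
    [1, -0.002, 0, -0.002, 0.016],
    [1, -0.002, 0, -0.002, 0.016]
  ]
}}

```text
time_s: 40.3
position: [0.4387, 0.0043, 0.2116]
eef_rot: [-0.614, 0.351, -0.351, 0.614]
ft_force: [-0.4, -0.4, -2.0]
gripper_width: 0.0156
```

```bash
python3 q.py
```

```text
40.3 [0.4387, 0.0043, 0.2116] -59.51 [0.242, -0.624, -2.031, -0.09, 0.116, 0.052]
```

>>> {"fn": "arm_command", "kwargs": {
  "rows": [
    [1, 0, 0, 0, 0.016],
    [1, 0, 0, 0, 0.016]
  ]
}}

```text
time_s: 40.7
position: [0.4387, 0.0043, 0.2116]
eef_rot: [-0.605, 0.366, -0.366, 0.605]
ft_force: [0.2, -0.7, -1.6]
gripper_width: 0.0156
```

```bash
python3 q.py
```

```text
40.7 [0.4387, 0.0043, 0.2116] -62.4 [0.192, -0.276, -1.472, -0.038, 0.117, 0.043]
```

>>> {"fn": "arm_command", "kwargs": {
  "rows": [
    [1, 0, 0, 0, 0.016],
    [1, 0, 0, 0, 0.016]
  ]
}}

```text
time_s: 41.1
position: [0.4387, 0.0043, 0.2115]
eef_rot: [-0.595, 0.381, -0.381, 0.595]
ft_force: [0.1, -0.1, -1.7]
gripper_width: 0.0156
```

```bash
python3 q.py
```

```text
41.1 [0.4387, 0.0043, 0.2115] -65.27 [-0.425, -0.499, -1.485, -0.018, 0.111, 0.106]
```

>>> {"fn": "arm_command", "kwargs": {
  "rows": [
    [1, 0, 0, 0, 0.014],
    [1, 0, 0, 0, 0.014]
  ]
}}

```text
time_s: 41.5
position: [0.4386, 0.0043, 0.2115]
eef_rot: [-0.587, 0.394, -0.394, 0.587]
ft_force: [0.6, -0.2, -1.4]
gripper_width: 0.0157
```

```bash
python3 q.py
```

```text
41.5 [0.4386, 0.0043, 0.2115] -67.78 [-0.175, -0.23, -1.631, -0.012, 0.086, 0.145]
```

>>> {"fn": "arm_command", "kwargs": {
  "rows": [
    [1, 0, 0, 0, -0.04],
    [1, 0, 0, 0, -0.05],
    [1, 0, -0.12, 0, -0.05],
    [1, 0, -0.25, 0, -0.05],
    [1, 0, -0.37, 0, -0.05],
    [1, 0, -0.37, 0, -0.05]
  ]
}}

```text
time_s: 42.3
position: [0.44, 0.004, 0.2515]
eef_rot: [-0.615, 0.346, -0.349, 0.616]
ft_force: [0.2, -1.0, -3.3]
gripper_width: 0.0153
```

>>> {"fn": "arm_command", "kwargs": {
  "rows": [
    [1, -0.27, 0, 0.2, 0],
    [1, -0.54, 0, 0.4, 0],
    [1, -0.82, 0, 0.613, 0]
  ]
}}

```text
time_s: 42.6
position: [0.4485, 0.1072, 0.2486]
eef_rot: [-0.616, 0.348, -0.348, 0.616]
ft_force: [0.8, -0.3, -3.1]
gripper_width: 0.0156
```

>>> {"fn": "arm_command", "kwargs": {
  "rows": [
    [1, -0.27, 0, 0.2, 0],
    [1, -0.54, 0, 0.4, 0],
    [1, -0.82, 0, 0.613, 0]
  ]
}}

```text
time_s: 42.9
position: [0.4584, 0.2095, 0.2485]
eef_rot: [0.616, -0.347, 0.347, -0.616]
ft_force: [0.8, 0.0, -3.1]
gripper_width: 0.0156
```

>>> {"fn": "arm_command", "kwargs": {
  "rows": [
    [1, -0.27, 0, 0.2, -0.045],
    [1, -0.54, 0, 0.4, -0.09],
    [1, -0.82, 0, 0.613, -0.135],
    [1, -0.82, 0, 0.613, -0.18],
    [1, -0.82, 0, 0.613, -0.225],
    [1, -0.82, 0, 0.613, -0.27],
    [1, -0.82, 0, 0.613, -0.315],
    [1, -0.82, 0, 0.613, -0.36],
    [1, -0.82, 0, 0.613, -0.4],
    [1, -0.82, 0, 0.613, -0.4]
  ]
}}

```text
time_s: 43.9
position: [0.4684, 0.31, 0.2483]
eef_rot: [0.703, 0.081, -0.081, -0.702]
ft_force: [-1.0, -0.1, -3.0]
gripper_width: 0.0158
```

>>> {"fn": "arm_command", "kwargs": {
  "rows": [
    [1, 0, 0, 0, -0.045],
    [1, 0, 0, 0, -0.09],
    [1, 0, 0, 0, -0.135],
    [1, 0, 0, 0, -0.161],
    [1, 0, 0, 0, -0.161],
    [1, 0, 0, 0, -0.161]
  ]
}}

```text
time_s: 44.5
position: [0.4686, 0.31, 0.2484]
eef_rot: [-0.66, -0.253, 0.253, 0.66]
ft_force: [0.3, 0.2, -3.1]
gripper_width: 0.0156
```

```bash
python3 - <<'E'
from h import *
print(fs(),go([.4683,.3103,.137]))
m=camera_model("side"); im=snapshot("side"); cv2.imwrite("pics/s2.png",cv2.resize(im[60:260,150:400,::-1],None,fx=2.5,fy=2.5))
E
```

```text
{'t': 44.5, 'p': [0.4686, 0.31, 0.2484], 'xax': [0.744, 0.669, -0.0], 'yaw': 41.96, 'F': [0.29, 0.19, -3.15], 'M': [-0.05, 0.041, 0.033], 'w': 0.0156} [0.    1.114 0.004]
```

View pics/s2.png

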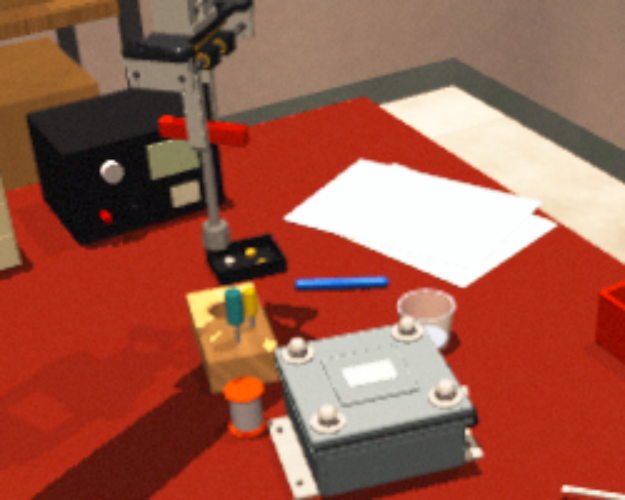

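>>> {"fn": "arm_command", "kwargs": {
  "rows": [
    [1, 0, 0.3, 0, 0],
    [1, 0, 0.6, 0, 0],
    [1, 0, 0.8, 0, 0],
    [1, 0, 0.95, 0, 0],
    [1, 0, 0.95, 0, 0]
  ]
}}

```text
time_s: 45.05
position: [0.4672, 0.3094, 0.1512]
eef_rot: [0.66, 0.252, -0.256, -0.66]
ft_force: [-0.3, 0.5, -2.6]
gripper_width: 0.0157
```

>>> {"fn": "arm_command", "kwargs": {
  "rows": [
    [1, 0, 0.08, 0, 0],
    [1, 0, 0.16, 0, 0],
    [1, 0, 0.16, 0, 0]
  ]
}}

```text
time_s: 45.35
position: [0.4683, 0.3099, 0.1369]
eef_rot: [0.66, 0.254, -0.255, -0.66]
ft_force: [0.0, -0.4, -3.4]
gripper_width: 0.0155
```

```bash
python3 q.py
```

```text
Traceback (most recent call last):
  File "q.py", line 2, in <module>
    f=fs();print(f['t'],f['p'],f['yaw'],av(4))
                                        ~~^^^
  File "h.py", line 26, in av
    snapshot("top"); s=read_state(); F.append(np.r_[s['ft_force'],s['moment']])
    ~~~~~~~~^^^^^^^
ValueError: 200 camera calls are used up
```

>>> {"fn": "arm_command", "kwargs": {
  "rows": [
    [1, 0, 0.015, 0, 0],
    [1, 0, 0.015, 0, 0],
    [1, 0, 0.015, 0, 0]
  ]
}}

```text
time_s: 45.7
position: [0.4688, 0.3101, 0.1364]
eef_rot: [-0.66, -0.255, 0.254, 0.66]
ft_force: [1.2, 0.3, -2.2]
gripper_width: 0.0157
```

>>> {"fn": "arm_command", "kwargs": {
  "rows": [
    [1, 0, 0.012, 0, 0],
    [1, 0, 0.012, 0, 0],
    [1, 0, 0.012, 0, 0]
  ]
}}

```text
time_s: 46.0
position: [0.4686, 0.31, 0.1348]
eef_rot: [-0.66, -0.254, 0.254, 0.66]
ft_force: [0.1, 0.2, -2.2]
gripper_width: 0.0153
```

>>> {"fn": "arm_command", "kwargs": {
  "rows": [
    [1, 0, 0.012, 0, 0],
    [1, 0, 0.012, 0, 0],
    [1, 0, 0.012, 0, 0],
    [1, 0, 0.012, 0, 0]
  ]
}}

```text
time_s: 46.4
position: [0.4686, 0.31, 0.1336]
eef_rot: [-0.66, -0.254, 0.254, 0.66]
ft_force: [0.4, -0.7, -2.9]
gripper_width: 0.0156
```

>>> {"fn": "arm_command", "kwargs": {
  "rows": [
    [1, 0, 0.01, 0, 0],
    [1, 0, 0.01, 0, 0],
    [1, 0, 0.01, 0, 0],
    [1, 0, 0.01, 0, 0]
  ]
}}

```text
time_s: 46.8
position: [0.4686, 0.31, 0.1326]
eef_rot: [0.66, 0.254, -0.254, -0.66]
ft_force: [0.1, 0.5, -3.1]
gripper_width: 0.0155
```

>>> {"fn": "arm_command", "kwargs": {
  "rows": [
    [1, 0, 0.01, 0, 0],
    [1, 0, 0.01, 0, 0],
    [1, 0, 0.01, 0, 0],
    [1, 0, 0.01, 0, 0]
  ]
}}

```text
time_s: 47.2
position: [0.4689, 0.3102, 0.1323]
eef_rot: [-0.66, -0.255, 0.254, 0.66]
ft_force: [-0.8, 0.8, 3.6]
gripper_width: 0.0156
```

>>> {"fn": "arm_command", "kwargs": {
  "rows": [
    [1, 0, -0.005, 0, 0],
    [0.7, 0, -0.005, 0, 0],
    [0.6, 0, -0.005, 0, 0],
    [0.5, 0, -0.005, 0, 0],
    [0.4, 0, -0.005, 0, 0],
    [0.4, 0, -0.005, 0, 0],
    [0.4, 0, -0.005, 0, 0],
    [0.4, 0, -0.005, 0, 0]
  ]
}}

```text
time_s: 48.0
position: [0.4686, 0.31, 0.1321]
eef_rot: [0.66, 0.254, -0.254, -0.66]
ft_force: [-0.6, 0.1, 0.3]
gripper_width: 0.0562
```

>>> {"fn": "arm_command", "kwargs": {
  "rows": [
    [0.4, 0, -0.1, 0, 0],
    [0.4, 0, -0.3, 0, 0],
    [0.4, 0, -0.6, 0, 0],
    [0.4, 0, -1, 0, 0],
    [0.4, 0, -1, 0, 0],
    [0.4, 0, -1, 0, 0]
  ]
}}

```text
time_s: 48.6
position: [0.4693, 0.3103, 0.2338]
eef_rot: [-0.66, -0.255, 0.253, 0.66]
ft_force: [-0.3, 0.3, 0.5]
gripper_width: 0.0565
```

>>> {"fn": "arm_command", "kwargs": {
  "rows": [
    [0.4, 0, -0.3, 0, 0],
    [0.4, 0, -0.3, 0, 0],
    [0.4, 0, -0.3, 0, 0],
    [0.4, 0, -0.3, 0, 0]
  ]
}}

```text
time_s: 49.0
position: [0.4678, 0.3097, 0.26]
eef_rot: [0.66, 0.253, -0.255, -0.66]
ft_force: [0.3, -0.9, 0.4]
gripper_width: 0.0563
```

```bash
python3 -c "
from h import *
print(fs())"
```

```text
{'t': 49.0, 'p': [0.4678, 0.3097, 0.26], 'xax': [0.741, 0.671, -0.003], 'yaw': 42.16, 'F': [0.33, -0.86, 0.4], 'M': [-0.007, -0.024, 0.029], 'w': 0.0563}
```

```bash
python3 -c "
from rig import *
print(finish_job())"
```

```text
the job is handed in; nothing more can be done
None
```

All four bolts were tightened with the wrench in two passes, in the order 1-3-2-4. The wrench was then put back in its hole and released, and I handed the job in at about 49 s.

- **First pass:** I turned each bolt 35 degrees on the wrench, about 30 degrees at the bolt after play. A picture showed bolt 2 had turned about 30 degrees. The other three were not measured, but the socket dropped on again at the angles expected for 30 degrees.
- **Second pass:** I stepped each bolt on until the torque at rest climbed. The final readings were:

| Bolt | Torque at rest (N m) |
|---|---|
| 1 | about 0.22 |
| 3 | about 0.17 |
| 2 | about 0.18 |
| 4 | about 0.145 |

- **Bolt 1 is slightly over:** its last reading passed the 0.1–0.2 target. It stayed below the 0.24 at which the thread gives, but the readings are noisy. The other three are inside the range.
- **Contact with the lid:** for part of the second pass the socket rested on the washers with about 3 N.
- **Wrench return:** the socket met the hole's floor at the same height it was taken from, so it had not slipped in the grip. After release and retreat, the wrist force read about zero.
- **Not checked:** my torque readings used up all 200 camera calls, so there is no picture of the released wrench. That it is standing upright rests on the contact height and the force reading only.

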